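Put the dive lights on charge and stack the rinse cups

TASK

Close down the rinse station after the dive: stand every video light in a dock pocket of its own, lens up and fully home, and nest the loose rinse cups one in another into the cup on the cork mat, which stays there. Once all the lights are in, twist the dock's orange start knob clockwise to its stop and let go so that it springs back. Leave the other things where they are.

Things in the scene. Friction and masses are not known exactly. Their poses are not given: they have to be found in the camera images.
- light1: video light: black box 54 x 54 mm across, 64 mm long, 0.25 kg; one 54 x 54 end has a yellow band and a round glass lens with four yellow dots, the other (back) two brass contacts. Origin: centre of the back face; +z from back to lens (lens face at z = 64 mm), x and y square to the sides. Starts lying on a side or standing lens down. May be absent.
- light2: video light: black box 54 x 54 mm across, 64 mm long, 0.25 kg; one 54 x 54 end has a yellow band and a round glass lens with four yellow dots, the other (back) two brass contacts. Origin: centre of the back face; +z from back to lens (lens face at z = 64 mm), x and y square to the sides. Starts lying on a side or standing lens down. May be absent.
- light3: video light: black box 54 x 54 mm across, 64 mm long, 0.25 kg; one 54 x 54 end has a yellow band and a round glass lens with four yellow dots, the other (back) two brass contacts. Origin: centre of the back face; +z from back to lens (lens face at z = 64 mm), x and y square to the sides. Starts lying on a side or standing lens down. May be absent.
- base_cup: blue stacking cup, 75 mm tall: foot 38 mm across, widening to 55 mm at 45 mm height, then a straight collar 64 mm outside, 58 mm inside, from 48 mm to the rim. Inner floor 30 mm above the underside: each nested cup stands 30 mm above the one below, collar outside. Origin: centre of underside, +z to the mouth. The one on the cork mat.
- cup_a: blue stacking cup, 75 mm tall: foot 38 mm across, widening to 55 mm at 45 mm height, then a straight collar 64 mm outside, 58 mm inside, from 48 mm to the rim. Inner floor 30 mm above the underside: each nested cup stands 30 mm above the one below, collar outside. Origin: centre of underside, +z to the mouth. Loose cup standing on the table; may be absent.
- cup_b: blue stacking cup, 75 mm tall: foot 38 mm across, widening to 55 mm at 45 mm height, then a straight collar 64 mm outside, 58 mm inside, from 48 mm to the rim. Inner floor 30 mm above the underside: each nested cup stands 30 mm above the one below, collar outside. Origin: centre of underside, +z to the mouth. Loose cup standing on the table; may be absent.
- cup_c: blue stacking cup, 75 mm tall: foot 38 mm across, widening to 55 mm at 45 mm height, then a straight collar 64 mm outside, 58 mm inside, from 48 mm to the rim. Inner floor 30 mm above the underside: each nested cup stands 30 mm above the one below, collar outside. Origin: centre of underside, +z to the mouth. Loose cup standing on the table; may be absent.
- mat: round cork mat, 96 mm in diameter, 6 mm thick, fixed to the table. Origin: centre of its underside.
- dock: grey charging dock fixed to the table, 110 mm (x) by 400 mm (y), top at 28 mm. Three square pockets 62 x 62 mm, 10 mm deep (floor at 18 mm), at y = 145, 45, -55 mm, sides parallel to the dock's x and y. At y = -150 mm the orange start knob. Origin: centre of underside; x points away from the robot.
- pocket0 (a point): centre of the floor of one of the dock's three pockets
- pocket1 (a point): centre of the floor of one of the dock's three pockets
- pocket2 (a point): centre of the floor of one of the dock's three pockets
- knob_grip (a point): point on the vertical axis of the start knob at the height to grip, 10 mm below the top of its bar; turns with it. The knob is an orange upright bar 58 mm long (x), 14 mm thick (y), 33 mm tall on a black disc 58 mm across, whose top is 22 mm below this point; the bar's top is 72 mm above the table.
- start_knob (a joint): angle of the start knob: 0 at rest (bar along the dock's x), grows as it is turned clockwise seen from above, stop at 1.2 rad; a spring (0.12 N m/rad) turns it back to 0 when released
- mask: black dive mask with mirrored lenses lying face up, 85 x 165 mm, 52 mm tall; not part of the job. Origin: centre of its underside, x or y along its length.
- keeper: yellow plastic snorkel keeper, 30 x 94 mm, 12 mm tall; not part of the job. Origin: centre of its underside, x or y along its length.
- shell1: glossy cone shell, 72 mm long, 34 mm tall; not part of the job. Origin: centre of its underside, x or y along its length.
- shell2: glossy cone shell, 72 mm long, 34 mm tall; not part of the job. Origin: centre of its underside, x or y along its length.
- flashlight: aluminium flashlight with a rubber toggle, 145 mm long, 38 mm tall; not part of the job. Origin: centre of its underside, x or y along its length.
- brush: green scrub brush, 120 x 45 mm, 38 mm tall, bristles down; not part of the job. Origin: centre of its underside, x or y along its length.

How it is judged:
By the outcome, as a careful person would: the job done as asked, in the order asked, and still so for the second after the job is handed in, with the robot touching nothing.
Of light1, light2, light3 only 2 to 3 are there at a start; the rules pass over those that are not, and their reading is None.
Of cup_a, cup_b, cup_c only 2 to 3 are there at a start; the rules pass over those that are not, and their reading is None.
At some moment in a run one of light1, light2, light3 may be knocked a few centimetres aside while the robot is not near it.
It also fails if it takes over 210 s, if anything falls off the work surface, if the arm or the gripper's body presses on something with over 40 N, if the wrist force passes 120 N, or if a joint passes its speed limit or range.

ROBOT

A 6-joint arm with a two-finger parallel gripper is mounted at the origin on the work surface. World frame = base frame: x ahead of the robot, y to its left, z up, the work surface at z = 0. Lengths are in m, angles in rad, forces in N, time in s.
With the tool pointing down it reaches from about 0.375 to 0.9 m from the base axis. Payload 3.1 kg.
Tool frame: the origin (TCP) lies on the centre line of the jaws, within the pads' length; the fingertips stand 17 mm ahead of it and the grasp point (between the pads) lies 2 mm behind it; z points along the fingers, y is the line along which they close (so a half turn about z gives the same grasp; the last joint's range is limited). The gripper opens to 85 mm and grips with 20 to 120 N. Pads are 22 mm wide; open, the fingers measure 114 mm over their backs; the gripper's body (76 mm by 85 mm) begins 54 mm behind the grasp point. The pads swing forward as they close: fully open they stand 13 mm farther back than shut.
Start: joints at [0.939, 0.527, 1.433, -0, 1.181, -0.178], TCP at [0.274, 0.562, 0.248] pointing down, gripper open.
Joint ranges: [-3.08, 3.08], [-0.75, 2.2], [0.22, 2.44], [-1.43, 4.57], [0, 2.65], [-2.85, 2.85]. Speed limits (rad/s): [2.79, 2.79, 3.14, 3.14, 3.14, 3.14].

INTERFACE

Orientations are given as a rotation vector (axis times angle).
In Python, from plant import r, eyes gives the robot as it stands. The module is installed in compiled form; this text tells all that it offers.
- The arm moves only by the tool apply_moves, never from a script. Its argument "rows" is a list that holds one entry, the list of rows, each a list of 6 numbers: the shift along the tool's x, y, z in m, then the turn, a rotation vector about the tool's x, y, z in degrees. In form: [[[tx, ty, tz, ax, ay, az], ...]]. A call has 1 to 5 rows; each row shifts and turns the commanded pose from where the row before left it, along the tool's axes as they then stand; what a row does not reach is not made up. A row lasts 1/8 s, in which the tool goes at most 62.5 mm and 10.7 degrees, less where a joint would pass 70% of its speed; a pose out of reach is approached as far as the arm can. A call with a gripper value outside its range is refused whole. "claw" is the opening, from 0 (shut) to 1 (fully open), set as the call begins (left out, the last holds). The fingers move at their own pace and stop on an object; the grip force is fixed at half the most. Time passes only in rows, so rows that do not move let the fingers close. It gives the time, the measured TCP pose, the force, the opening and the grip force at its end, in the units of the state.
- r.get_state(): the state, without advancing time (a new reading comes with each control period).
- eyes.capture(name): name is "scene" or "top" or "wrist"; returns the picture (400x640x3 uint8, red, green, blue); there is no depth.
- eyes.camera_info(name): a dict with "mtx" (3x3 intrinsics, pixels), "R" (3x3) and "t" (3): a world point X has camera coordinates R X + t. Camera axes: x right, y down, z forward; pixel columns grow to the right and rows downward; lengths in m; the calibration is good to about 2 mm. A picture is of the moment at which its call begins: read the wrist's pose just before it. camera_info takes no time and is no camera call; for the wrist camera it gives the pose at the moment of the call.
- r.finish_job(): hands the job in; it is judged then, once.
The state is a dict: "t": time; "joint_positions": joint angles; "joint_vel": joint speeds; "tau": joint torques, N m; "ee_pos": TCP position; "orientation": TCP orientation; "contact_force": force on the tool from outside, world axes, zero at the start; "moment": the same for the moment, N m; "opening": finger opening in m; "finger_force": force on a finger pad.
Only numpy, scipy, OpenCV 4.12 (cv2) and the standard library are available. Lean on these libraries where they do the work, as an engineer would, in place of code of your own. Each camera call takes 0.05 s, during which the arm holds its last target. There are 200 camera calls.

## Working session

There is one attempt and no reset: what is moved stays moved. The work goes in short steps, Python scripts to look and compute and a tool call to move; the robot and the scene stay as the last step left them, time stands still between calls to the robot, and variables do not carry over. Pictures are saved under pics/ and viewed, at most 14 in all, crops included, and the job is handed in when it is done.

Besides the shell and the picture viewer there is one more tool, called after ">>>" as name(argument=value, ...) on one line, values as JSON. apply_moves: Moves the arm, as the interface text tells. Its arguments: {"type":"object","properties":{"rows":{"type":"array","items":{"type":"array","items":{"type":"array","items":{"type":"number"}}}},"claw":{"type":"number"}},"required":["rows"]}

```bash
mkdir -p pics; python3 - <<'E'
from plant import r,eyes
import cv2
s=r.get_state();print(s['t'],s['ee_pos'],s['orientation'],s['opening'])
for n in('top','scene'):
    im=eyes.capture(n);cv2.imwrite(f'pics/{n}0.png',im[:,:,::-1]);c=eyes.camera_info(n);print(n,c)
E
```

```text
0.0 [0.27355382 0.56121962 0.247334  ] [-0.70651956 -3.06021335  0.00307812] 0.08541644704031949
top {'mtx': array([[423.96619485,   0.        , 311.95152747],
       [  0.        , 423.96619485, 200.96435396],
       [  0.        ,   0.        ,   1.        ]]), 'R': array([[-0.01202952, -0.99989671,  0.00786533],
       [-0.99586902,  0.01127233, -0.09009905],
       [ 0.09000108, -0.00891669, -0.99590175]]), 't': array([0.01068046, 0.53795506, 1.14732572])}
scene {'mtx': array([[381.44257833,   0.        , 322.19730908],
       [  0.        , 381.44257833, 199.70304295],
       [  0.        ,   0.        ,   1.        ]]), 'R': array([[ 0.67696474,  0.73597065,  0.0081205 ],
       [ 0.43187578, -0.38826808, -0.81408305],
       [-0.5959883 ,  0.55461257, -0.5806917 ]]), 't': array([-0.39108455, -0.16757553,  1.50090155])}
```

View pics/top0.png

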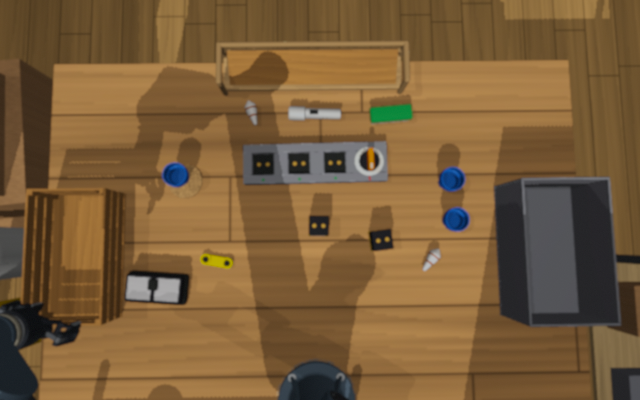

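View pics/scene0.png

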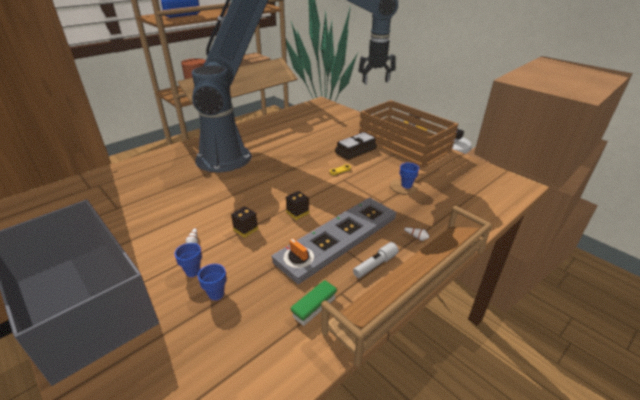

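The top view shows both lights contacts-up (so lens down) at about (319,226) and (381,240). The third light is absent. The base cup on the mat is at (175,175) and the loose cups are at (452,180) and (456,219). The pockets are at (262,163), (298,163) and (335,162), and the knob is at (370,160). I'll enlarge it.

```bash
cat > h.py <<'E'
import numpy as np,cv2
from plant import r,eyes
from scipy.spatial.transform import Rotation as Ro
def w(n,u,v,z,c=None):
    c=c or eyes.camera_info(n);R,t=c['R'],c['t']
    d=R.T@np.linalg.inv(c['mtx'])@[u,v,1];o=-R.T@t
    return (o+d*(z-o[2])/d[2]).round(4)
def px(n,X,c=None):
    c=c or eyes.camera_info(n);p=c['mtx']@(c['R']@np.array(X)+c['t']);return (p[:2]/p[2]).round(1)
def st():
    s=r.get_state();print(round(s['t'],2),s['ee_pos'].round(4),s['orientation'].round(3),round(s['opening'],4),s['contact_force'].round(1),s['joint_positions'].round(3));return s
def go(pos,Rt=None,c=False):
    "tool-frame shift and turn (deg) to a world goal: turn given first at the current spot"
    s=r.get_state();R0=Ro.from_rotvec(s['orientation'])
    print('shift',R0.inv().apply(np.array(pos)-s['ee_pos']).round(4))
    if Rt is not None: print('turn',np.degrees((R0.inv()*Rt).as_rotvec()).round(2))
def down(yaw,tilt=0):
    "tool z down, tool y at yaw from world +y (deg); tilt>0 points outward (+x)"
    return Ro.from_euler('z',yaw,degrees=True)*Ro.from_euler('y',-tilt,degrees=True)*Ro.from_matrix([[-1,0,0],[0,1,0],[0,0,-1]])
E
python3 - <<'E'
from h import *
im=cv2.imread('pics/top0.png')
a=cv2.resize(im[130:260,230:410],None,fx=4.4,fy=4.4,interpolation=cv2.INTER_CUBIC)
cv2.imwrite('pics/c1.png',a)
b=[im[150:240,430:480],im[150:240,150:210]]
cv2.imwrite('pics/c2.png',cv2.resize(np.hstack(b),None,fx=6,fy=6,interpolation=cv2.INTER_CUBIC))
for u,v,z in[(319,226,.064),(381,240,.064),(452,180,.075),(456,219,.075),(175,175,.081),(189,182,.006),(262,163,.018),(298,163,.018),(335,162,.018),(370,160,.072)]:print(u,v,w('top',u,v,z))
E
```

```text
319 226 [ 0.4675 -0.0132  0.064 ]
381 240 [ 0.4285 -0.177   0.064 ]
452 180 [ 0.5853 -0.3686  0.075 ]
456 219 [ 0.4813 -0.3749  0.075 ]
175 175 [0.6057 0.3652 0.081 ]
189 182 [0.5971 0.3493 0.006 ]
262 163 [0.6468 0.1428 0.018 ]
298 163 [0.6458 0.0421 0.018 ]
335 162 [ 0.6475 -0.0616  0.018 ]
370 160 [ 0.6421 -0.1519  0.072 ]
```

View pics/c1.png

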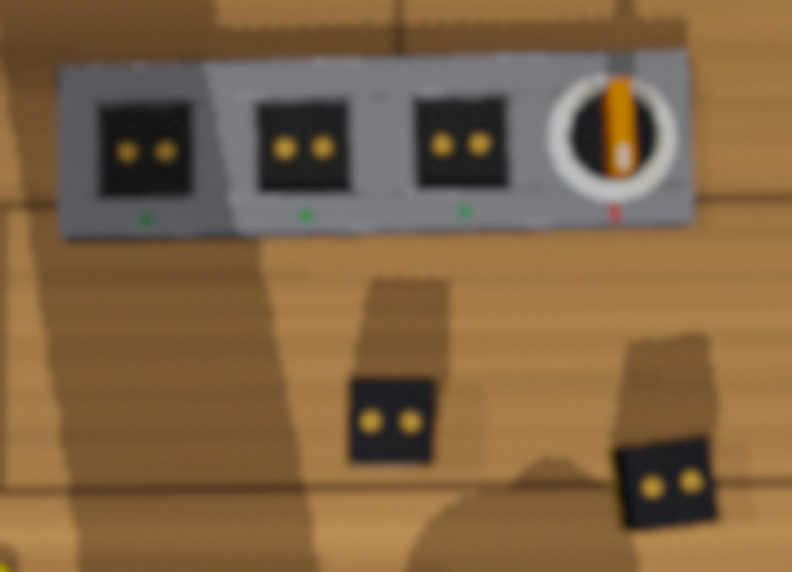

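View pics/c2.png

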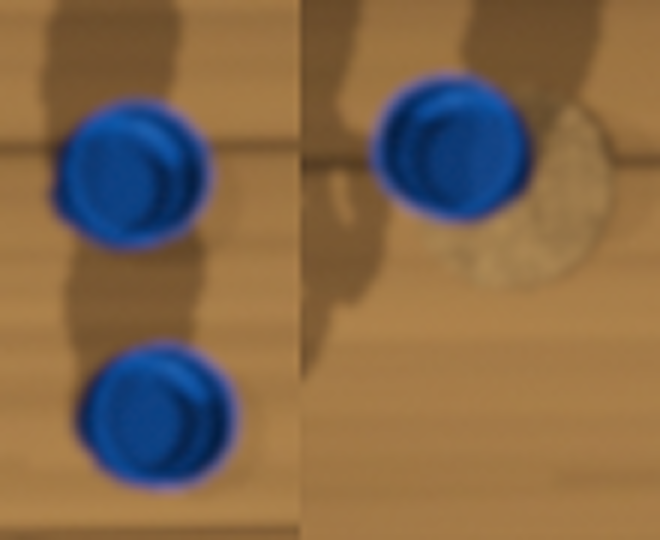

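```bash
python3 - <<'E'
from h import *
f=lambda x,y,s,ox,oy:(x/s+ox,y/s+oy)
for n,p,z in[('L1',f(392,421,4.4,230,130),.064),('L2',f(668,483,4.4,230,130),.064),('cA',f(137,172,6,430,150),.075),('cB',f(160,414,6,430,150),.075),('base',f(151,147,6,150,150),.081),
 ('p0',f(145,149,4.4,230,130),.018),('p1',f(304,147,4.4,230,130),.018),('p2',f(461,142,4.4,230,130),.018),('knob',f(621,127,4.4,230,130),.072),
 ('d00',f(60,66,4.4,230,130),.028),('d01',f(690,50,4.4,230,130),.028),('d10',f(65,240,4.4,230,130),.028),('d11',f(693,225,4.4,230,130),.028),
 ('L2a',f(615,449,4.4,230,130),.064),('L2b',f(709,437,4.4,230,130),.064),('L2c',f(717,519,4.4,230,130),.064),('L2d',f(627,530,4.4,230,130),.064),('mat',f(222,190,6,150,150),.006)]:
  print(n,w('top',*p,z))
R=down(0);s=st();print(R.inv().apply(np.array([.585,-.369,.2])-s['ee_pos']));go([.585,-.369,.2],R)
E
```

```text
L1 [ 0.4683 -0.0134  0.064 ]
L2 [ 0.4291 -0.1792  0.064 ]
cA [ 0.5888 -0.371   0.075 ]
cB [ 0.4813 -0.3766  0.075 ]
base [0.6071 0.3648 0.081 ]
p0 [0.6444 0.1402 0.018 ]
p1 [0.6446 0.0391 0.018 ]
p2 [ 0.6468 -0.0609  0.018 ]
knob [ 0.6451 -0.155   0.072 ]
d00 [0.6963 0.1927 0.028 ]
d01 [ 0.7025 -0.2067  0.028 ]
d10 [0.5853 0.1893 0.028 ]
d11 [ 0.5905 -0.2055  0.028 ]
L2a [ 0.4499 -0.1477  0.064 ]
L2b [ 0.4564 -0.2047  0.064 ]
L2c [ 0.4072 -0.2081  0.064 ]
L2d [ 0.4012 -0.1538  0.064 ]
mat [0.5981 0.3549 0.006 ]
0.1 [0.2736 0.5612 0.2474] [-7.07e-01 -3.06e+00  3.00e-03] 0.0855 [-0.4  0.2 -0.2] [ 0.938  0.528  1.434  0.     1.181 -0.179]
[-0.31140261 -0.93024395  0.04741684]
shift [-0.6877 -0.6995  0.0485]
turn [ -0.11  -0.05 -26.  ]
```

>>> apply_moves(rows=[[[0,0,0,0,0,-8.67],[0,0,0,0,0,-8.67],[0,0,0,0,0,-8.66],[-0.0196,-0.0582,0,0,0,0],[-0.0196,-0.0582,0,0,0,0]]], claw=1)

```text
t: 0.72
ee_pos: [0.3131, 0.4442, 0.2477]
orientation: [0.003, -3.141, 0.001]
contact_force: [1.0, -0.3, -0.0]
opening: 0.0856
finger_force: 0.0
```

>>> apply_moves(rows=[[[-0.0196,-0.0582,0,0,0,0],[-0.0196,-0.0582,0,0,0,0],[-0.0196,-0.0582,0,0,0,0],[-0.0196,-0.0582,0,0,0,0],[-0.0196,-0.0582,0,0,0,0]]])

```text
t: 1.35
ee_pos: [0.4114, 0.1525, 0.2483]
orientation: [-0.0, 3.141, 0.0]
contact_force: [0.9, 0.5, -0.3]
opening: 0.0856
finger_force: 0.0
```

>>> apply_moves(rows=[[[-0.0196,-0.0582,0,0,0,0],[-0.0196,-0.0582,0,0,0,0],[-0.0196,-0.0582,0,0,0,0],[-0.0196,-0.0582,0,0,0,0],[-0.0196,-0.0582,0,0,0,0]]])

```text
t: 1.98
ee_pos: [0.5093, -0.1386, 0.2481]
orientation: [-0.001, -3.141, -0.001]
contact_force: [0.5, 0.5, -0.1]
opening: 0.0852
finger_force: 0.0
```

>>> apply_moves(rows=[[[-0.0196,-0.0582,0,0,0,0],[-0.0196,-0.0582,0,0,0,0],[-0.0196,-0.0582,0,0,0,0],[-0.0196,-0.0582,0,0,0,0],[0,0,0,0,0,0]]])

```text
t: 2.6
ee_pos: [0.5878, -0.3744, 0.2469]
orientation: [0.007, 3.141, -0.003]
contact_force: [0.1, 0.8, -0.8]
opening: 0.0852
finger_force: 0.0
```

```bash
python3 - <<'E'
from h import *
st();go([.5888,-.371,.064],down(0))
c=eyes.camera_info('wrist');print(c['mtx'][0],c['t'])
im=eyes.capture('wrist');cv2.imwrite('pics/w1.png',im[:,:,::-1])
for X in([.5888,-.371,.075],[.4813,-.3766,.075]):print(px('wrist',X))
E
```

```text
2.6 [ 0.5878 -0.3744  0.2469] [ 7.000e-03  3.141e+00 -3.000e-03] 0.0852 [ 0.1  0.8 -0.8] [-7.270e-01  6.290e-01  1.237e+00 -1.000e-03  1.274e+00 -2.293e+00]
shift [-0.0008  0.0037  0.1829]
turn [-0.1   0.04 -0.25]
[281.34423062   0.         322.48589057] [ 0.37263941 -0.6011006   0.20823972]
[322.5 189.5]
[316.6  82.7]
```

View pics/w1.png

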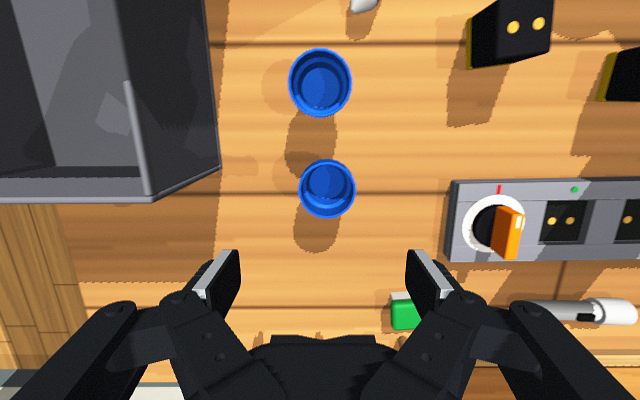

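The wrist view shows cup A's rim at (327,188) and cup B's at (320,83), within about 4 px of prediction. I'll take the mean of both cameras.

```bash
python3 - <<'E'
from h import *
print(w('wrist',327,188,.075),w('wrist',320,83,.075));go([.588,-.369,.065],down(0))
E
```

```text
[ 0.5871 -0.3661  0.075 ] [ 0.4815 -0.3733  0.075 ]
shift [-0.0011  0.0021  0.1818]
turn [ 0.07 -0.07 -0.16]
```

>>> apply_moves(rows=[[[-0.001,0.003,0.04,0,0,-0.2],[0,0,0.05,0,0,0],[0,0,0.05,0,0,0],[0,0,0.0415,0,0,0],[0,0,0,0,0,0]]])

```text
t: 3.28
ee_pos: [0.5857, -0.3624, 0.0629]
orientation: [0.007, -3.134, -0.011]
contact_force: [0.1, 0.4, 0.2]
opening: 0.0856
finger_force: 0.0
```

>>> apply_moves(rows=[[[0,0,0,0,0,0],[0,0,0,0,0,0],[0,0,0,0,0,0],[0,0,0,0,0,0],[0,0,0,0,0,0]]], claw=0.3)

```text
t: 3.9
ee_pos: [0.5901, -0.3675, 0.0699]
orientation: [-0.005, 3.137, -0.005]
contact_force: [0.3, 0.4, 6.9]
opening: 0.0626
finger_force: 65.9
```

>>> apply_moves(rows=[[[0,0,-0.05,0,0,0],[0,0,-0.05,0,0,0],[0,0,-0.05,0,0,0],[-0.008,0.061,0,0,0,0],[-0.008,0.061,0,0,0,0]]])

```text
t: 4.53
ee_pos: [0.6042, -0.244, 0.2186]
orientation: [-0.002, 3.139, -0.002]
contact_force: [0.2, 1.0, -1.3]
opening: 0.0626
finger_force: 66.1
```

>>> apply_moves(rows=[[[-0.008,0.061,0,0,0,0],[-0.008,0.061,0,0,0,0],[-0.008,0.061,0,0,0,0],[-0.008,0.061,0,0,0,0],[-0.008,0.061,0,0,0,0]]])

```text
t: 5.15
ee_pos: [0.643, 0.0626, 0.2176]
orientation: [-0.005, 3.141, -0.0]
contact_force: [0.6, -1.2, -0.8]
opening: 0.0625
finger_force: 66.1
```

>>> apply_moves(rows=[[[-0.008,0.061,0,0,0,0],[-0.008,0.061,0,0,0,0],[-0.008,0.061,0,0,0,0],[-0.008,0.061,0,0,0,0],[-0.008,0.061,0,0,0,0]]])

```text
t: 5.78
ee_pos: [0.6818, 0.3677, 0.2175]
orientation: [-0.005, 3.141, -0.0]
contact_force: [0.5, -0.3, -0.4]
opening: 0.0625
finger_force: 66.1
```

>>> apply_moves(rows=[[[0,0,0,0,0,0],[0,0,0,0,0,0]]])

```text
t: 6.02
ee_pos: [0.6814, 0.3656, 0.2167]
orientation: [0.007, -3.141, 0.002]
contact_force: [-0.2, -0.8, -0.6]
opening: 0.0626
finger_force: 66.2
```

```bash
python3 - <<'E'
from h import *
for i in range(3):
  st()
  im=eyes.capture('wrist')
cv2.imwrite('pics/w2.png',im[:,:,::-1])
print(px('wrist',[.607,.365,.081]))
E
```

```text
6.03 [0.6814 0.3656 0.2167] [ 7.000e-03 -3.141e+00  2.000e-03] 0.0626 [-0.2 -0.8 -0.6] [ 3.490e-01  7.710e-01  1.027e+00 -1.000e-03  1.344e+00 -1.226e+00]
6.08 [0.6817 0.3647 0.2168] [ 5.000e-03 -3.141e+00  2.000e-03] 0.0627 [ 0.7  1.1 -1.5] [ 3.470e-01  7.710e-01  1.028e+00 -1.000e-03  1.344e+00 -1.226e+00]
6.12 [0.682  0.3641 0.217 ] [ 3.000e-03 -3.141e+00  1.000e-03] 0.0625 [-0.3  0.4 -0.3] [ 3.470e-01  7.700e-01  1.028e+00 -1.000e-03  1.344e+00 -1.226e+00]
[323.9 114.9]
```

View pics/w2.png

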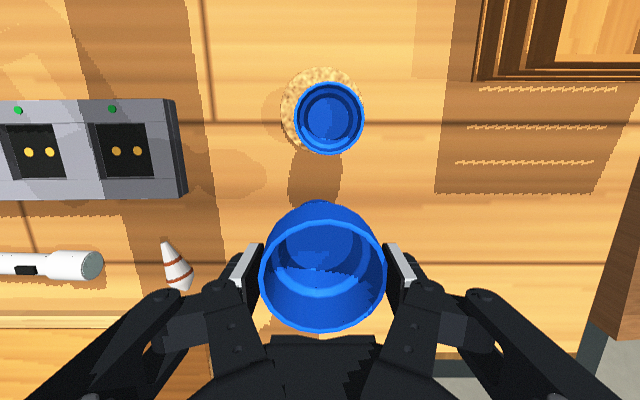

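Base cup rim centre is at (329,118); the held cup's rim centre is near (323,268).

```bash
python3 - <<'E'
from h import *
st();print('base',w('wrist',329,118,.081),'held rim',w('wrist',323,268,.227),w('wrist',323,268,.225))
E
```

```text
6.17 [0.6822 0.3639 0.2171] [ 2.000e-03 -3.141e+00  1.000e-03] 0.0626 [-0.  -0.8 -0.9] [ 0.346  0.77   1.028 -0.     1.344 -1.226]
base [0.6096 0.3696 0.081 ] held rim [0.6757 0.3644 0.227 ] [0.6769 0.3644 0.225 ]
```

>>> apply_moves(rows=[[[0.034,0.002,0,0,0,0],[0.034,0.002,0,0,0,0],[0,0,0.05,0,0,0],[0,0,0.04,0,0,0],[0,0,0.01,0,0,0]]])

```text
t: 6.8
ee_pos: [0.6123, 0.3674, 0.1141]
orientation: [0.002, -3.136, 0.004]
contact_force: [-0.1, 0.3, -1.3]
opening: 0.0628
finger_force: 66.2
```

>>> apply_moves(rows=[[[0,0,0.006,0,0,0],[0,0,0.006,0,0,0],[0,0,0,0,0,0]]])

```text
t: 7.18
ee_pos: [0.6145, 0.37, 0.1064]
orientation: [-0.005, 3.14, 0.002]
contact_force: [-1.1, -0.7, 2.1]
opening: 0.0627
finger_force: 66.4
```

>>> apply_moves(rows=[[[0,0,0,0,0,0],[0,0,0,0,0,0],[0,0,0,0,0,0],[0,0,-0.05,0,0,0],[0,0,-0.05,0,0,0]]], claw=1)

```text
t: 7.8
ee_pos: [0.6137, 0.3694, 0.2049]
orientation: [0.005, -3.14, 0.001]
contact_force: [0.2, 0.5, 0.8]
opening: 0.0852
finger_force: 0.0
```

>>> apply_moves(rows=[[[0,0,-0.04,0,0,0],[-0.04,0,0,0,0,0],[-0.04,0,0,0,0,0],[0,0,0,0,0,0]]])

```text
t: 8.3
ee_pos: [0.6964, 0.3689, 0.244]
orientation: [-0.002, 3.14, -0.0]
contact_force: [-0.4, -0.5, -0.5]
opening: 0.0854
finger_force: 0.0
```

```bash
python3 - <<'E'
from h import *
st()
im=eyes.capture('wrist');cv2.imwrite('pics/w3.png',im[:,:,::-1])
print(px('wrist',[.6096,.3696,.111]))
go([.479,-.373,.066],down(0))
E
```

```text
8.3 [0.6964 0.3689 0.244 ] [-2.00e-03  3.14e+00 -0.00e+00] 0.0854 [-0.4 -0.5 -0.5] [ 3.460e-01  7.710e-01  9.510e-01 -1.000e-03  1.418e+00 -1.226e+00]
[323.1 103.2]
shift [ 0.2171 -0.7417  0.1782]
turn [-0.02 -0.06  0.13]
```

View pics/w3.png

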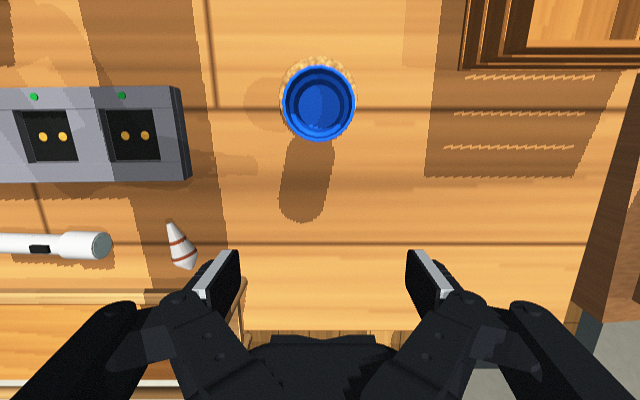

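The rim is at (319,103) against an expected (323,103), so cup A is nested cleanly. Next is cup B.

>>> apply_moves(rows=[[[0.0167,-0.057,0,0,0,0],[0.0167,-0.057,0,0,0,0],[0.0167,-0.057,0,0,0,0],[0.0167,-0.057,0,0,0,0],[0.0167,-0.057,0,0,0,0]]])

```text
t: 8.98
ee_pos: [0.6093, 0.0837, 0.2451]
orientation: [0.007, -3.141, -0.0]
contact_force: [1.3, -0.4, 0.7]
opening: 0.0859
finger_force: 0.0
```

>>> apply_moves(rows=[[[0.0167,-0.057,0,0,0,0],[0.0167,-0.057,0,0,0,0],[0.0167,-0.057,0,0,0,0],[0.0167,-0.057,0,0,0,0],[0.0167,-0.057,0,0,0,0]]])

```text
t: 9.6
ee_pos: [0.5274, -0.201, 0.2451]
orientation: [0.007, -3.141, -0.001]
contact_force: [-0.0, -0.7, -0.4]
opening: 0.0852
finger_force: 0.0
```

>>> apply_moves(rows=[[[0.0167,-0.057,0,0,0,0],[0.0167,-0.057,0,0,0,0],[0.0167,-0.057,0,0,0,0],[0,0,0,0,0,0],[0,0,0,0,0,0]]])

```text
t: 10.22
ee_pos: [0.4788, -0.3704, 0.2446]
orientation: [0.005, -3.141, -0.003]
contact_force: [-0.1, 1.5, 0.2]
opening: 0.0856
finger_force: 0.0
```

```bash
python3 - <<'E'
from h import *
eyes.capture('wrist');st();go([.479,-.373,.066],down(0))
E
```

```text
10.28 [ 0.4792 -0.3699  0.2447] [ 7.000e-03 -3.141e+00 -3.000e-03] 0.0854 [-0.6 -0.1  0.3] [-8.420e-01  5.050e-01  1.487e+00  1.000e-03  1.151e+00 -2.418e+00]
shift [ 1.000e-04 -3.400e-03  1.787e-01]
turn [ 0.1  -0.04  0.25]
```

>>> apply_moves(rows=[[[0,-0.003,0.04,0,0,0],[0,0,0.05,0,0,0],[0,0,0.05,0,0,0],[0,0,0.038,0,0,0],[0,0,0,0,0,0]]])

```text
t: 10.9
ee_pos: [0.4784, -0.3709, 0.0642]
orientation: [0.009, -3.136, -0.01]
contact_force: [-0.3, -0.1, 1.5]
opening: 0.0854
finger_force: 0.0
```

>>> apply_moves(rows=[[[0,0,0,0,0,0],[0,0,0,0,0,0],[0,0,0,0,0,0],[0,0,0,0,0,0],[0,0,0,0,0,0]]], claw=0.3)

```text
t: 11.52
ee_pos: [0.4807, -0.3756, 0.0695]
orientation: [-0.005, 3.138, -0.004]
contact_force: [0.4, 1.3, 6.3]
opening: 0.0625
finger_force: 65.6
```

>>> apply_moves(rows=[[[0,0,-0.05,0,0,0],[0,0,-0.05,0,0,0],[0,0,-0.05,0,0,0],[0,0,-0.03,0,0,0],[0,0,0,0,0,0]]])

```text
t: 12.15
ee_pos: [0.4807, -0.3761, 0.2508]
orientation: [-0.006, 3.136, -0.01]
contact_force: [0.5, -0.8, -1.1]
opening: 0.0624
finger_force: 66.3
```

```bash
python3 - <<'E'
from h import *
print(w('wrist',319,103,.111)); eyes.capture('wrist');st();go([.612,.368,.14],down(0))
E
```

```text
[ 0.3962 -0.3803  0.111 ]
12.2 [ 0.4797 -0.3751  0.2484] [-0.005  3.139 -0.004] 0.0621 [-0.  -0.7 -1.5] [-0.847  0.504  1.477 -0.     1.157 -2.421]
shift [-0.1347  0.7429  0.1068]
turn [-0.15  0.13  0.2 ]
```

>>> apply_moves(rows=[[[-0.0103,0.0571,0,0,0,0],[-0.0103,0.0571,0,0,0,0],[-0.0103,0.0571,0,0,0,0],[-0.0103,0.0571,0,0,0,0],[-0.0103,0.0571,0,0,0,0]]])

```text
t: 12.82
ee_pos: [0.5289, -0.087, 0.245]
orientation: [0.005, -3.138, -0.002]
contact_force: [0.2, 0.6, -0.5]
opening: 0.0622
finger_force: 66.3
```

>>> apply_moves(rows=[[[-0.0103,0.0571,0,0,0,0],[-0.0103,0.0571,0,0,0,0],[-0.0103,0.0571,0,0,0,0],[-0.0103,0.0571,0,0,0,0],[-0.0103,0.0571,0,0,0,0]]])

```text
t: 13.45
ee_pos: [0.5794, 0.1982, 0.2446]
orientation: [0.006, -3.138, 0.001]
contact_force: [1.4, -0.8, -0.5]
opening: 0.0626
finger_force: 66.3
```

>>> apply_moves(rows=[[[-0.0103,0.0571,0,0,0,0],[-0.0103,0.0571,0,0,0,0],[-0.0103,0.0571,0,0,0,0],[0,0,0,0,0,0],[0,0,0,0,0,0]]])

```text
t: 14.08
ee_pos: [0.6095, 0.3673, 0.2444]
orientation: [0.007, -3.138, 0.004]
contact_force: [0.3, -0.1, -0.9]
opening: 0.0621
finger_force: 66.4
```

```bash
python3 - <<'E'
from h import *
eyes.capture('wrist');st();go([.612,.368,.133],down(0))
E
```

```text
14.12 [0.6098 0.3667 0.2449] [ 5.000e-03 -3.138e+00  3.000e-03] 0.0618 [ 0.4 -1.  -1.1] [ 3.850e-01  6.540e-01  1.191e+00 -1.000e-03  1.300e+00 -1.189e+00]
shift [-0.0026  0.0015  0.1119]
turn [-0.11 -0.2   0.17]
```

>>> apply_moves(rows=[[[-0.002,0.001,0.05,0,0,0],[0,0,0.045,0,0,0],[0,0,0.01,0,0,0],[0,0,0.007,0,0,0],[0,0,0,0,0,0]]])

```text
t: 14.75
ee_pos: [0.6141, 0.3689, 0.1368]
orientation: [-0.004, 3.138, 0.002]
contact_force: [0.7, 0.6, -1.6]
opening: 0.0623
finger_force: 66.3
```

>>> apply_moves(rows=[[[0,0,0,0,0,0],[0,0,0,0,0,0],[0,0,0,0,0,0],[0,0,-0.04,0,0,0],[0,0,-0.05,0,0,0]]], claw=1)

```text
t: 15.38
ee_pos: [0.6119, 0.3686, 0.2242]
orientation: [0.006, -3.138, 0.002]
contact_force: [1.1, 1.5, 0.3]
opening: 0.0856
finger_force: 0.0
```

>>> apply_moves(rows=[[[0,0,-0.03,0,0,0],[0.0,-0.06,0,0,0,0],[0.0,-0.06,0,0,0,0],[0.02,-0.055,0,0,0,0],[0.02,-0.055,0,0,0,0]]])

```text
t: 16.0
ee_pos: [0.5732, 0.1371, 0.255]
orientation: [-0.006, 3.141, -0.0]
contact_force: [0.1, -0.2, 0.6]
opening: 0.0851
finger_force: 0.0
```

>>> apply_moves(rows=[[[0.02,-0.055,0,0,0,0],[0.02,-0.055,0,0,0,0],[0,0,0,0,0,0]]])

```text
t: 16.38
ee_pos: [0.5328, 0.0254, 0.2552]
orientation: [-0.003, -3.141, 0.001]
contact_force: [-0.6, 0.8, -0.4]
opening: 0.0853
finger_force: 0.0
```

```bash
python3 - <<'E'
from h import *
st()
im=eyes.capture('wrist');b=eyes.capture('scene');a=eyes.capture('top')
x=np.vstack([cv2.resize(im[:,:],(512,320)),np.hstack([cv2.resize(a[140:220,140:220],(256,256)),cv2.resize(b[140:240,360:460],(256,256))])])
cv2.imwrite('pics/w4.png',x[:,:,::-1])
print(px('wrist',[.468,-.011,.064]),px('wrist',[.429,-.176,.064]))
E
```

```text
16.38 [0.5328 0.0254 0.2552] [-3.000e-03 -3.141e+00  1.000e-03] 0.0853 [-0.6  0.8 -0.4] [-1.620e-01  3.960e-01  1.654e+00 -1.000e-03  1.092e+00 -1.730e+00]
[285.6 123.5] [126.  84.]
```

View pics/w4.png

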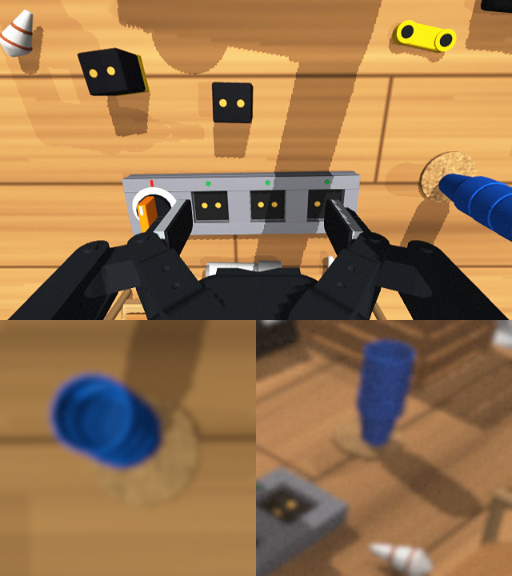

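The three-cup stack stands upright on the mat. In full-frame pixels, light1's top is at (290,129) and light2's at (127,90).

```bash
python3 - <<'E'
from h import *
print(w('wrist',290,129,.064),w('wrist',127,90,.064))
D=np.array([[.528,1.434,.6144,.2474],[.629,1.237,.688,.2469],[.771,1.027,.7655,.217],[.771,.951,.78,.244],[.505,1.487,.595,.2447],[.654,1.191,.703,.245],[.396,1.654,.5217,.255]])
A=[];b=[]
for q2,q3,rr,z in D:
    a=q2+q3
    A+=[[np.sin(q2),np.sin(a),1,0],[np.cos(q2),np.cos(a),0,1]];b+=[rr,z]
x,res,_,_=np.linalg.lstsq(np.array(A),np.array(b),rcond=None);print(x,res)
st();go([.50,-.0115,.2],down(1,25))
R=down(1,25);s=r.get_state();print(R.inv().apply(np.array([.468,-.0115,.16])-s['ee_pos']))
E
```

```text
[ 0.4737 -0.0064  0.064 ] [ 0.4348 -0.1761  0.064 ]
[ 0.68347971  0.42226685 -0.11876128 -0.18148631] [6.83789278e-05]
16.52 [0.5345 0.0291 0.2552] [-5.00e-03  3.14e+00  1.00e-03] 0.0853 [-0.6  0.5  0. ] [-1.550e-01  3.980e-01  1.650e+00  1.000e-03  1.092e+00 -1.729e+00]
shift [ 0.0347 -0.0405  0.0551]
turn [ -0.16 -24.94  -0.8 ]
[ 0.10108479 -0.03940053  0.05787517]
```

>>> apply_moves(rows=[[[0,0,0,0,-8.3,0],[0,0,0,0,-8.3,0],[0,0,0,0,-8.3,0],[0,-0.041,0.02,0,0,-0.8],[0,0,0,0,0,0]]])

```text
t: 17.15
ee_pos: [0.5434, -0.0126, 0.236]
orientation: [-0.022, 2.707, -0.003]
contact_force: [0.8, -0.1, -0.3]
opening: 0.0853
finger_force: 0.0
```

>>> apply_moves(rows=[[[0.05,0,0.0,0,0,0],[0.05,0,0.02,0,0,0],[0,0,0,0,0,0]]])

```text
t: 17.52
ee_pos: [0.4747, -0.0089, 0.1895]
orientation: [-0.029, 2.704, 0.017]
contact_force: [-0.3, 0.0, 0.2]
opening: 0.0854
finger_force: 0.0
```

```bash
python3 - <<'E'
from h import *
eyes.capture('top');st();go([.470,-.012,.040],down(1,25))
E
```

```text
17.57 [ 0.4771 -0.0099  0.1908] [-0.031  2.7    0.014] 0.0852 [0.6 0.4 0.3] [-0.354  0.348  2.16   0.643  0.274 -2.539]
shift [ 0.0709 -0.0027  0.1333]
turn [0.42 0.3  0.21]
```

>>> apply_moves(rows=[[[0,0,-0.02,0,8.4,0],[0,0,0,0,8.4,0],[0,0,0,0,8.4,0],[0,0,0,0,0,0],[0,0,0,0,0,0]]])

```text
t: 18.2
ee_pos: [0.4743, -0.0041, 0.2015]
orientation: [-0.057, 3.07, 0.039]
contact_force: [-0.6, 0.3, -0.8]
opening: 0.0856
finger_force: 0.0
```

```bash
python3 - <<'E'
from h import *
eyes.capture('top');st();go([.465,-.012,.044],down(1))
E
```

```text
18.25 [ 0.4735 -0.0041  0.2012] [-0.056  3.072  0.04 ] 0.0854 [0.  0.5 0.7] [-0.272  0.377  1.899  0.062  0.808 -1.921]
shift [ 0.0196 -0.0115  0.156 ]
turn [1.46 3.96 1.09]
```

>>> apply_moves(rows=[[[0,0,0,1.5,4.0,1.1],[0.0085,-0.008,0.03,0,0,0],[0,0,0,0,0,0]]])

```text
t: 18.62
ee_pos: [0.4629, -0.0122, 0.1698]
orientation: [0.025, -3.135, -0.002]
contact_force: [0.1, 0.1, 0.6]
opening: 0.0852
finger_force: 0.0
```

```bash
python3 - <<'E'
from h import *
eyes.capture('top');st();go([.465,-.012,.044],down(1))
E
```

```text
18.68 [ 0.4643 -0.0124  0.1708] [ 2.500e-02 -3.138e+00 -1.000e-03] 0.0856 [ 0.2  0.6 -0.2] [-2.680e-01  4.420e-01  1.902e+00 -1.000e-03  8.010e-01 -1.854e+00]
shift [-0.0012  0.0004  0.1268]
turn [ 0.03 -0.21 -0.09]
```

Descend, grip, lift, then tilt inward about +y by 75°.

>>> apply_moves(rows=[[[-0.001,0,0.05,0,0,0],[0,0,0.05,0,0,0],[0,0,0.026,0,0,0],[0,0,0,0,0,0],[0,0,0,0,0,0]]])

```text
t: 19.3
ee_pos: [0.4677, -0.0129, 0.0465]
orientation: [-0.027, 3.14, -0.002]
contact_force: [0.3, 0.9, 0.0]
opening: 0.0853
finger_force: 0.0
```

>>> apply_moves(rows=[[[0,0,0,0,0,0],[0,0,0,0,0,0],[0,0,0,0,0,0],[0,0,0,0,0,0],[0,0,0,0,0,0]]], claw=0.3)

```text
t: 19.92
ee_pos: [0.4675, -0.0128, 0.0467]
orientation: [-0.027, 3.14, -0.002]
contact_force: [-0.3, -0.6, 7.8]
opening: 0.0532
finger_force: 62.9
```

>>> apply_moves(rows=[[[0,0,-0.05,0,0,0],[0,0,-0.02,0,0,0],[0,0,0,0,9.4,0],[0,0,0,0,9.4,0],[0,0,0,0,9.4,0]]])

```text
t: 20.55
ee_pos: [0.4676, -0.0128, 0.1163]
orientation: [0.022, -2.647, 0.008]
contact_force: [0.4, -1.3, -2.9]
opening: 0.0534
finger_force: 64.8
```

>>> apply_moves(rows=[[[0,0,0,0,9.4,0],[0,0,0,0,9.4,0],[0,0,0,0,9.4,0],[0,0,0,0,9.4,0],[0,0,0,0,9.4,0]]])

```text
t: 21.18
ee_pos: [0.4677, -0.0127, 0.1148]
orientation: [0.015, -1.827, 0.013]
contact_force: [-0.8, 0.0, -2.4]
opening: 0.0532
finger_force: 64.9
```

>>> apply_moves(rows=[[[0,0,0,0,0,0],[0,0,0,0,0,0]]])

```text
t: 21.42
ee_pos: [0.467, -0.0127, 0.1155]
orientation: [0.015, -1.831, 0.013]
contact_force: [-1.2, -0.1, -1.0]
opening: 0.0534
finger_force: 65.0
```

```bash
python3 - <<'E'
from h import *
im=eyes.capture('scene');s=st();print(Ro.from_rotvec(s['orientation']).as_matrix().round(2))
cv2.imwrite('pics/s5.png',cv2.resize(im[140:300,180:420],(720,480),interpolation=cv2.INTER_CUBIC)[:,:,::-1])
E
```

```text
21.48 [ 0.4671 -0.0127  0.1162] [ 0.015 -1.832  0.013] 0.0537 [-0.8  0.1 -2.9] [-0.162  1.099  1.232 -0.202  2.106 -1.721]
[[-0.26 -0.02 -0.97]
 [-0.    1.   -0.02]
 [ 0.97 -0.   -0.26]]
```

View pics/s5.png

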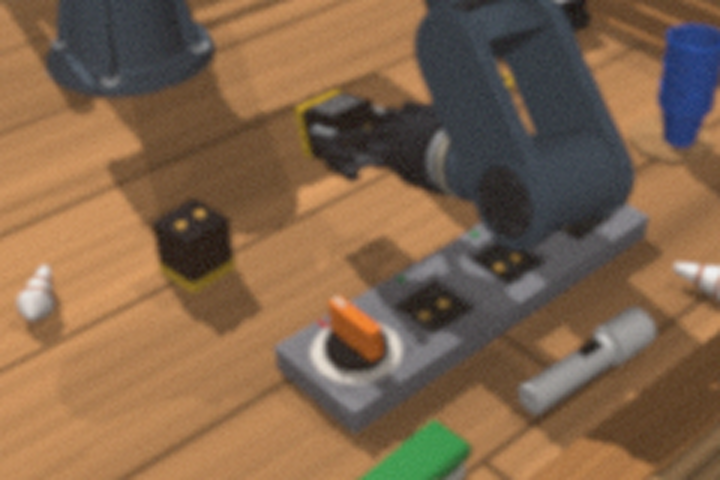

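The light is held level at 75°, with its lens toward the robot at about (325,115) in the crop. The elbow and wrist hang low over the dock, so I'll set it down in the free area near y=-0.37 instead.

>>> apply_moves(rows=[[[0.05,0,0,0,0,0],[0,-0.059,0,0,0,0],[0,-0.059,0,0,0,0],[0,-0.059,0,0,0,0],[0,-0.059,0,0,0,0]]])

```text
t: 22.1
ee_pos: [0.4582, -0.2507, 0.1659]
orientation: [0.015, -1.833, 0.014]
contact_force: [0.5, 0.3, -2.2]
opening: 0.0533
finger_force: 64.9
```

>>> apply_moves(rows=[[[0,-0.059,0,0,0,0],[0,-0.059,0,0,0,0],[0,0,-0.04,0,0,0],[0,0,0,0,0,0],[0,0,0,0,0,0]]])

```text
t: 22.72
ee_pos: [0.4986, -0.3656, 0.1752]
orientation: [0.016, -1.83, 0.013]
contact_force: [0.2, 0.7, -2.3]
opening: 0.0533
finger_force: 65.1
```

```bash
python3 - <<'E'
from h import *
im=eyes.capture('scene');s=st();print(Ro.from_rotvec(s['orientation']).as_matrix().round(3))
go([s['ee_pos'][0],s['ee_pos'][1],.044],down(1,-75))
E
```

```text
22.77 [ 0.4984 -0.3655  0.1749] [ 0.016 -1.828  0.013] 0.0533 [ 0.3  0.3 -3.1] [-0.57   1.147  0.863 -0.752  2.24  -2.265]
[[-0.255 -0.018 -0.967]
 [-0.005  1.    -0.017]
 [ 0.967  0.    -0.255]]
shift [-0.1266 -0.      0.0334]
turn [-0.02 -0.23  0.01]
```

>>> apply_moves(rows=[[[-0.0425,0,0.0111,0,0,0],[-0.0425,0,0.0111,0,0,0],[-0.035,0,0.0092,0,0,0],[-0.006,0,0.002,0,0,0],[0,0,0,0,0,0]]])

```text
t: 23.4
ee_pos: [0.4986, -0.366, 0.0444]
orientation: [0.015, -1.827, 0.013]
contact_force: [0.7, -0.6, -3.1]
opening: 0.0532
finger_force: 65.0
```

```bash
python3 - <<'E'
from h import *
im=eyes.capture('scene');s=st()
E
```

```text
23.45 [ 0.4991 -0.3664  0.0452] [ 0.015 -1.829  0.014] 0.0533 [ 0.3  0.5 -2.1] [-0.57   1.321  0.804 -0.697  2.153 -2.169]
```

>>> apply_moves(rows=[[[-0.0025,0,0.0007,0,0,0],[-0.0025,0,0.0007,0,0,0],[0,0,0,0,0,0]]])

```text
t: 23.82
ee_pos: [0.4993, -0.3666, 0.0413]
orientation: [0.013, -1.827, 0.015]
contact_force: [3.1, -1.3, 4.8]
opening: 0.0529
finger_force: 65.5
```

>>> apply_moves(rows=[[[0,0,0,0,0,0],[0,0,0,0,0,0],[0,0,0,0,0,0],[0,0,0,0,0,0],[0,0,0,0,0,0]]], claw=1)

```text
t: 24.45
ee_pos: [0.4985, -0.3662, 0.0383]
orientation: [0.015, -1.828, 0.012]
contact_force: [-0.0, 0.1, 0.5]
opening: 0.0853
finger_force: 0.0
```

>>> apply_moves(rows=[[[0,0,-0.03,0,0,0],[0.01,0,-0.05,0,0,0],[0.05,0,0,0,0,0],[0.05,0,0,0,0,0],[0.05,0,0,0,0,0]]])

```text
t: 25.08
ee_pos: [0.5349, -0.3654, 0.2144]
orientation: [0.016, -1.827, 0.012]
contact_force: [0.8, -0.3, 0.5]
opening: 0.0854
finger_force: 0.0
```

>>> apply_moves(rows=[[[0,0,0,0,-9.4,0],[0,0,0,0,-9.4,0],[0,0,0,0,-9.4,0],[0,0,0,0,-9.4,0],[0,0,0,0,-9.4,0]]])

```text
t: 25.7
ee_pos: [0.5356, -0.3655, 0.2142]
orientation: [0.022, -2.655, 0.008]
contact_force: [0.6, -1.0, -0.5]
opening: 0.0854
finger_force: 0.0
```

>>> apply_moves(rows=[[[0,0,0,0,-9.4,0],[0,0,0,0,-9.4,0],[0,0,0,0,-9.4,0],[0,0,0,0,0,0],[0,0,0,0,0,0]]])

```text
t: 26.32
ee_pos: [0.5358, -0.3659, 0.2138]
orientation: [0.027, -3.139, 0.002]
contact_force: [0.1, 0.1, -0.2]
opening: 0.0852
finger_force: 0.0
```

```bash
python3 - <<'E'
from h import *
s=st();im=eyes.capture('wrist');print(px('wrist',[.48,-.366,.054]),eyes.camera_info('wrist')); b=eyes.capture('top')
cv2.imwrite('pics/w6.png',np.vstack([cv2.resize(im,(576,360)),cv2.resize(b[180:270,300:480],(576,230))])[:,:,::-1])
E
```

```text
26.32 [ 0.5358 -0.3659  0.2138] [ 2.700e-02 -3.139e+00  2.000e-03] 0.0852 [ 0.1  0.1 -0.2] [-7.700e-01  5.980e-01  1.403e+00 -2.000e-03  1.142e+00 -2.357e+00]
[323.4 135.5] {'mtx': array([[281.34423062,   0.        , 322.48589057],
       [  0.        , 281.34423062, 201.72742915],
       [  0.        ,   0.        ,   1.        ]]), 'R': array([[-0.01873955,  0.99982275, -0.00181708],
       [ 0.95910209,  0.01848966,  0.28245587],
       [ 0.2824394 ,  0.00355033, -0.95927857]]), 't': array([ 0.37596066, -0.53412323,  0.19491264])}
```

View pics/w6.png

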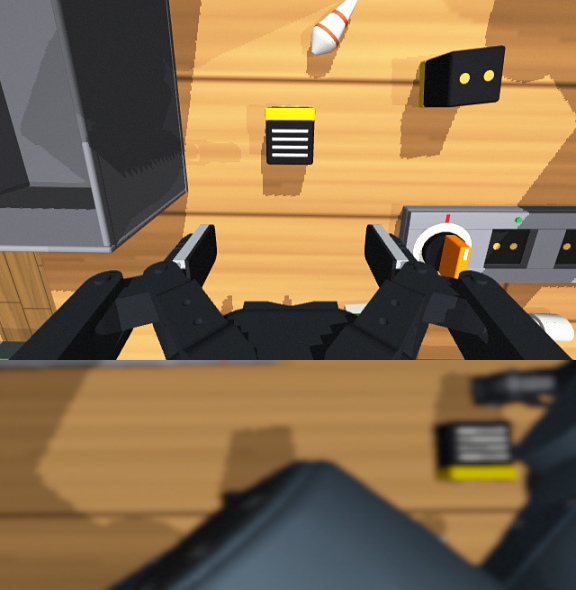

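The light is lying down with its lens end toward the robot; the top face centre is at (322,151) in the full frame. I'll grasp near the lens end and tilt again.

```bash
python3 - <<'E'
from h import *
eyes.capture('top');s=st();p=w('wrist',322.2,151,.054);print(p,w('wrist',322.2,120,.054),w('wrist',322.2,181,.054));go([p[0]-.008,p[1],.036],down(1))
E
```

```text
26.48 [ 0.5364 -0.3655  0.2131] [ 2.90e-02 -3.14e+00  1.00e-03] 0.0854 [-0.4  0.3  0.2] [-7.690e-01  5.990e-01  1.402e+00 -2.000e-03  1.141e+00 -2.358e+00]
[ 0.4953 -0.3666  0.054 ] [ 0.4655 -0.3672  0.054 ] [ 0.5259 -0.366   0.054 ]
shift [ 4.880e-02 -1.000e-04  1.771e-01]
turn [-0.04 -0.1   0.06]
```

>>> apply_moves(rows=[[[0.052,0,0.02,0,0,0],[0,0,0.05,0,0,0],[0,0,0.05,0,0,0],[0,0,0.056,0,0,0],[0,0,0,0,0,0]]])

```text
t: 27.1
ee_pos: [0.4809, -0.3633, 0.032]
orientation: [0.029, -3.132, -0.014]
contact_force: [-0.6, -0.0, 1.0]
opening: 0.0852
finger_force: 0.0
```

>>> apply_moves(rows=[[[0,0,0,0,0,0],[0,0,0,0,0,0],[0,0,0,0,0,0],[0,0,0,0,0,0],[0,0,0,0,0,0]]], claw=0.3)

```text
t: 27.72
ee_pos: [0.4848, -0.3681, 0.0408]
orientation: [-0.027, 3.138, -0.008]
contact_force: [1.0, -0.1, 8.1]
opening: 0.0532
finger_force: 65.7
```

>>> apply_moves(rows=[[[0,0,-0.05,0,0,0],[0,0,-0.03,0,0,0],[0,0,0,0,10,0],[0,0,0,0,10,0],[0,0,0,0,10,0]]])

```text
t: 28.35
ee_pos: [0.4838, -0.3668, 0.1197]
orientation: [0.021, -2.615, 0.01]
contact_force: [0.0, -0.9, -2.6]
opening: 0.053
finger_force: 64.9
```

>>> apply_moves(rows=[[[0,0,0,0,10,0],[0,0,0,0,10,0],[0,0,0,0,10,0],[0,0,0,0,10,0],[0,0,0,0,10,0]]])

```text
t: 28.98
ee_pos: [0.4841, -0.3665, 0.118]
orientation: [0.014, -1.743, 0.015]
contact_force: [-0.9, -1.1, -2.4]
opening: 0.053
finger_force: 65.1
```

>>> apply_moves(rows=[[[0,0,0,0,0,0],[0,0,0,0,0,0]]])

```text
t: 29.22
ee_pos: [0.4834, -0.3668, 0.1184]
orientation: [0.014, -1.748, 0.014]
contact_force: [0.3, 0.3, -0.7]
opening: 0.0529
finger_force: 65.1
```

```bash
python3 - <<'E'
from h import *
im=eyes.capture('scene');s=st();print(Ro.from_rotvec(s['orientation']).as_matrix().round(3))
go([s['ee_pos'][0],s['ee_pos'][1],.048],down(1,-80))
E
```

```text
29.27 [ 0.4836 -0.3671  0.1195] [ 0.013 -1.749  0.015] 0.053 [ 0.   0.4 -2.4] [-0.578  1.236  0.872 -0.77   2.226 -2.221]
[[-0.178 -0.017 -0.984]
 [-0.     1.    -0.017]
 [ 0.984 -0.003 -0.178]]
shift [-0.0703  0.0002  0.0127]
turn [-0.    0.24 -0.16]
```

>>> apply_moves(rows=[[[-0.045,0,0.008,0,0,0],[-0.022,0,0.004,0,0,0],[-0.003,0,0,0,0,0],[-0.002,0,0,0,0,0],[0,0,0,0,0,0]]])

```text
t: 29.9
ee_pos: [0.4834, -0.3665, 0.0486]
orientation: [0.011, -1.739, 0.013]
contact_force: [-4.9, 1.3, 7.4]
opening: 0.0531
finger_force: 64.8
```

>>> apply_moves(rows=[[[0,0,0,0,0,0],[0,0,0,0,0,0],[0,0,0,0,0,0],[0,0,0,0,0,0],[0,0,0,0,0,0]]], claw=1)

```text
t: 30.52
ee_pos: [0.4838, -0.3664, 0.0444]
orientation: [0.015, -1.744, 0.013]
contact_force: [-0.0, -0.7, -0.7]
opening: 0.0853
finger_force: 0.0
```

>>> apply_moves(rows=[[[0,0,-0.03,0,0,0],[0.01,0,-0.05,0,0,0],[0.05,0,0,0,0,0],[0.05,0,0,0,0,0],[0.05,0,0,0,0,0]]])

```text
t: 31.15
ee_pos: [0.5347, -0.3653, 0.2167]
orientation: [0.015, -1.744, 0.013]
contact_force: [0.6, -0.1, -0.6]
opening: 0.0853
finger_force: 0.0
```

>>> apply_moves(rows=[[[0,0,0,0,-10,0],[0,0,0,0,-10,0],[0,0,0,0,-10,0],[0,0,0,0,-10,0],[0,0,0,0,-10,0]]])

```text
t: 31.78
ee_pos: [0.5354, -0.3655, 0.2166]
orientation: [0.022, -2.624, 0.008]
contact_force: [0.5, -0.4, 0.3]
opening: 0.0852
finger_force: 0.0
```

>>> apply_moves(rows=[[[0,0,0,0,-10,0],[0,0,0,0,-10,0],[0,0,0,0,-10,0],[0,0,0,0,0,0],[0,0,0,0,0,0]]])

```text
t: 32.4
ee_pos: [0.5354, -0.3659, 0.2162]
orientation: [0.027, -3.139, 0.002]
contact_force: [0.5, 0.1, 0.4]
opening: 0.0852
finger_force: 0.0
```

```bash
python3 - <<'E'
from h import *
s=st();im=eyes.capture('wrist');print(eyes.camera_info('wrist')['t'])
cv2.imwrite('pics/w7.png',im[:,:,::-1])
E
```

```text
32.4 [ 0.5354 -0.3659  0.2162] [ 2.700e-02 -3.139e+00  2.000e-03] 0.0852 [0.5 0.1 0.4] [-7.710e-01  5.950e-01  1.401e+00 -2.000e-03  1.147e+00 -2.358e+00]
[ 0.37599579 -0.53454228  0.197292  ]
```

View pics/w7.png

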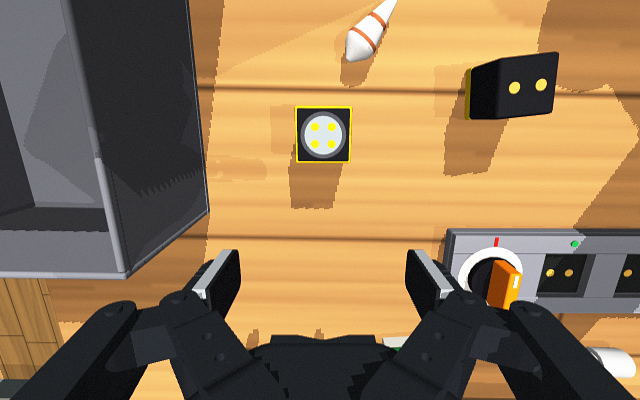

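The light stands lens up, top face centre (323,135). Next is a vertical grasp.

```bash
python3 - <<'E'
from h import *
eyes.capture('top');s=st();p=w('wrist',323,135,.064);print(p,w('wrist',297,135,.064),w('wrist',351,135,.064),w('wrist',512,270,.072),w('wrist',564,273,.018));go([p[0]-.002,p[1],.05],down(1))
E
```

```text
32.5 [ 0.5361 -0.3657  0.2157] [ 2.90e-02 -3.14e+00  1.00e-03] 0.0855 [-0.6  0.6  0.7] [-7.700e-01  5.960e-01  1.400e+00 -2.000e-03  1.146e+00 -2.358e+00]
[ 0.479  -0.3663  0.064 ] [ 0.4795 -0.3912  0.064 ] [ 0.4785 -0.3395  0.064 ] [ 0.6156 -0.1612  0.072 ] [ 0.649 -0.052  0.018]
shift [0.0589 0.0006 0.1658]
turn [-0.05 -0.09  0.05]
```

>>> apply_moves(rows=[[[0.059,0,0.016,0,0,0],[0,0,0.05,0,0,0],[0,0,0.05,0,0,0],[0,0,0.05,0,0,0],[0,0,0,0,0,0]]])

```text
t: 33.12
ee_pos: [0.4744, -0.3641, 0.0455]
orientation: [0.029, -3.133, -0.011]
contact_force: [-0.9, 0.6, 0.7]
opening: 0.0852
finger_force: 0.0
```

>>> apply_moves(rows=[[[0,0,0,0,0,0],[0,0,0,0,0,0],[0,0,0,0,0,0],[0,0,0,0,0,0],[0,0,0,0,0,0]]], claw=0.3)

```text
t: 33.75
ee_pos: [0.4773, -0.368, 0.0527]
orientation: [-0.027, 3.139, -0.007]
contact_force: [1.4, 0.2, 7.2]
opening: 0.053
finger_force: 65.8
```

>>> apply_moves(rows=[[[0,0,-0.05,0,0,0],[0,0,-0.05,0,0,0],[0,0,-0.05,0,0,0],[-0.025,0.054,0,0,0,0],[-0.025,0.054,0,0,0,0]]])

```text
t: 34.38
ee_pos: [0.5242, -0.2572, 0.2015]
orientation: [-0.023, 3.14, -0.003]
contact_force: [0.5, -0.0, -3.3]
opening: 0.0529
finger_force: 65.0
```

>>> apply_moves(rows=[[[-0.025,0.054,0,0,0,0],[-0.025,0.054,0,0,0,0],[-0.025,0.054,0,0,0,0],[-0.025,0.054,0,0,0,0],[-0.025,0.054,0,0,0,0]]])

```text
t: 35.0
ee_pos: [0.6444, 0.0163, 0.2001]
orientation: [0.027, -3.14, 0.001]
contact_force: [-0.6, -0.9, -2.8]
opening: 0.0529
finger_force: 65.0
```

>>> apply_moves(rows=[[[-0.025,0.054,0,0,0,0],[-0.025,0.054,0,0,0,0],[-0.02,0.02,0,0,0,0],[0,0,0,0,0,0],[0,0,0,0,0,0]]])

```text
t: 35.62
ee_pos: [0.711, 0.1431, 0.1992]
orientation: [0.027, -3.138, 0.002]
contact_force: [-0.3, -0.4, -2.6]
opening: 0.053
finger_force: 64.8
```

```bash
python3 - <<'E'
from h import *
for i in range(2): eyes.capture('top')
s=st();im=eyes.capture('wrist');print(eyes.camera_info('wrist')['t'])
for X in ([.6445,.140,.018],[.6445,.04,.018]):print(px('wrist',X))
cv2.imwrite('pics/w8.png',im[:,:,::-1])
E
```

```text
35.73 [0.7113 0.1424 0.1995] [ 2.500e-02 -3.139e+00  1.000e-03] 0.053 [ 0.5  0.2 -2.6] [ 4.400e-02  7.170e-01  1.194e+00 -1.000e-03  1.233e+00 -1.542e+00]
[-0.13048121 -0.7073585   0.13045811]
[321.4 123.9]
[226.1 122.2]
```

View pics/w8.png

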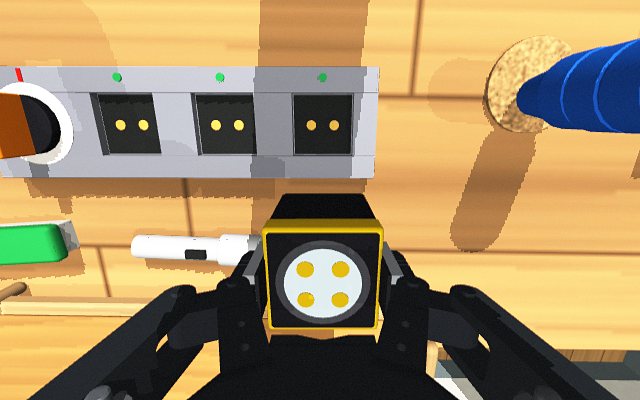

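The pocket0 contacts' midpoint is at (322.5,125) and the held lens centre at (323,284.5). I'll compute the shift from both.

```bash
python3 - <<'E'
from h import *
s=st();print('p0',w('wrist',322.5,125,.018),w('wrist',323,124.5,.028),'p1',w('wrist',228.5,125,.018),'held',w('wrist',322.8,284.5,.2115));go([.644,.141,.07],down(1))
E
```

```text
35.77 [0.7115 0.1423 0.1996] [ 2.50e-02 -3.14e+00  1.00e-03] 0.053 [ 0.4 -0.3 -3.3] [ 4.400e-02  7.170e-01  1.194e+00 -1.000e-03  1.233e+00 -1.542e+00]
p0 [0.6456 0.1412 0.018 ] [0.6449 0.1417 0.028 ] p1 [0.6473 0.0423 0.018 ] held [0.7124 0.1427 0.2115]
shift [ 0.0672 -0.0002  0.1297]
turn [-0.04 -0.11 -0.1 ]
```

>>> apply_moves(rows=[[[0.033,-0.0005,0,0,0,0],[0.0335,-0.0005,0,0,0,0],[0,0,0.05,0,0,0],[0,0,0.045,0,0,0],[0,0,0.015,0,0,0]]])

```text
t: 36.4
ee_pos: [0.6432, 0.1404, 0.0871]
orientation: [0.025, -3.135, 0.001]
contact_force: [-0.0, 0.2, -2.5]
opening: 0.0527
finger_force: 64.7
```

>>> apply_moves(rows=[[[0,0,0,0,0,0],[0,0,0.008,0,0,0],[0,0,0.006,0,0,0],[0,0,0,0,0,0]]])

```text
t: 36.9
ee_pos: [0.6455, 0.1415, 0.0758]
orientation: [0.027, -3.141, 0.001]
contact_force: [0.2, 0.2, -2.4]
opening: 0.0529
finger_force: 64.8
```

>>> apply_moves(rows=[[[0,0,0.004,0,0,0],[0,0,0.003,0,0,0],[0,0,0.002,0,0,0],[0,0,0,0,0,0]]])

```text
t: 37.4
ee_pos: [0.6459, 0.1416, 0.0707]
orientation: [-0.028, 3.141, -0.002]
contact_force: [-5.9, 0.0, 17.1]
opening: 0.0528
finger_force: 67.1
```

>>> apply_moves(rows=[[[0,0,-0.002,0,0,0],[0,0,0,0,0,0],[0,0,0,0,0,0],[0,0,0,0,0,0],[0,0,0,0,0,0]]], claw=1)

```text
t: 38.02
ee_pos: [0.6454, 0.1414, 0.0682]
orientation: [0.027, -3.14, 0.001]
contact_force: [-0.3, 0.4, -0.7]
opening: 0.0853
finger_force: 0.0
```

>>> apply_moves(rows=[[[0,0,-0.05,0,0,0],[0,0,-0.05,0,0,0],[0,0,-0.05,0,0,0],[-0.05,0,0,0,0,0],[0,0,0,0,0,0]]])

```text
t: 38.65
ee_pos: [0.6988, 0.1419, 0.2194]
orientation: [-0.026, 3.137, -0.001]
contact_force: [-0.5, -0.0, -0.1]
opening: 0.0851
finger_force: 0.0
```

```bash
python3 - <<'E'
from h import *
for i in range(2): eyes.capture('top')
s=st();c=eyes.camera_info('wrist');im=eyes.capture('wrist')
cv2.imwrite('pics/w9.png',im[:,:,::-1]);np.save('w9.npy',np.array([c['mtx'],c['R'],np.diag(c['t'])]))
# yellow of lens face near pocket0
hsv=cv2.cvtColor(im,cv2.COLOR_RGB2HSV);m=cv2.inRange(hsv,(20,150,120),(35,255,255))
u,v=px('wrist',[.645,.141,.082],c);print(u,v)
k=np.zeros_like(m);k[int(v)-50:int(v)+50,int(u)-50:int(u)+50]=1;m=m*k
n,_,stt,cc=cv2.connectedComponentsWithStats(m)
print([(x.tolist(),y.round(1).tolist()) for x,y in zip(stt[1:],cc[1:]) if x[4]>8])
for X in([.618,.168,.082],[.618,.114,.082],[.672,.114,.082],[.672,.168,.082]):print(px('wrist',X,c))
L=w('top',0,0,0)
E
```

```text
38.75 [0.695  0.1422 0.2175] [ 2.700e-02 -3.138e+00  1.000e-03] 0.0854 [-0.9  0.4  0.1] [ 4.500e-02  6.770e-01  1.225e+00 -1.000e-03  1.243e+00 -1.543e+00]
322.1 144.3
[([293, 115, 61, 60, 523], [322.7, 141.1]), ([328, 133, 9, 9, 56], [331.7, 137.2]), ([310, 134, 9, 8, 56], [314.0, 137.3]), ([311, 151, 8, 8, 49], [314.2, 154.9]), ([328, 151, 8, 8, 52], [331.6, 154.9])]
[353.1 113.8]
[292.1 112.6]
[292.8 173. ]
[350.3 174. ]
```

The lens face measures 61×60 px, which is the predicted size at z=82 mm, so the light is fully home. Now to check where light2 is.

```bash
python3 - <<'E'
from h import *
a=cv2.imread('pics/top0.png');b=eyes.capture('top')[:,:,::-1]
t=a[226:254,368:396];m=cv2.matchTemplate(np.ascontiguousarray(b[190:300,330:430]),t,cv2.TM_CCOEFF_NORMED)
_,s,_,l=cv2.minMaxLoc(m);print(s,l[0]+330-368,l[1]+190-226)
st();go([.428,-.178,.2],down(6.4))
E
```

```text
0.9705989360809326 0 0
38.85 [0.6942 0.1424 0.2174] [ 2.700e-02 -3.137e+00  1.000e-03] 0.0852 [-0.4  0.3 -0.3] [ 0.045  0.676  1.227 -0.     1.243 -1.543]
shift [ 0.2716 -0.3157  0.0187]
turn [-0.02 -0.24 -5.41]
```

>>> apply_moves(rows=[[[0.0325,-0.0528,0,0,0,0],[0.0325,-0.0528,0,0,0,0],[0.0325,-0.0528,0,0,0,0],[0.0325,-0.0528,0,0,0,0],[0.0325,-0.0528,0,0,0,0]]])

```text
t: 39.48
ee_pos: [0.5356, -0.1253, 0.2187]
orientation: [0.028, -3.14, 0.0]
contact_force: [0.2, -0.7, 0.3]
opening: 0.0854
finger_force: 0.0
```

>>> apply_moves(rows=[[[0.0325,-0.0528,0,0,0,0],[0,0,0,0,0,-5.4],[0,0,0,0,0,0]]])

```text
t: 39.85
ee_pos: [0.505, -0.1779, 0.2188]
orientation: [0.171, -3.135, -0.001]
contact_force: [0.5, 0.7, 0.2]
opening: 0.0857
finger_force: 0.0
```

```bash
python3 - <<'E'
from h import *
for i in range(2): eyes.capture('top')
s=st();c=eyes.camera_info('wrist');im=eyes.capture('wrist')
cv2.imwrite('pics/w10.png',im[:,:,::-1])
u,v=px('wrist',[.431,-.179,.064],c);print(u,v)
hsv=cv2.cvtColor(im,cv2.COLOR_RGB2HSV);m=cv2.inRange(hsv,(15,100,110),(35,255,255))
v0,u0=max(int(v)-30,0),int(u)-30
n,_,stt,cc=cv2.connectedComponentsWithStats(np.ascontiguousarray(m[v0:v0+60,u0:u0+60]))
P=[(y+[u0,v0]) for x,y in zip(stt[1:],cc[1:]) if 40<x[4]<400];print(stt[1:].tolist(),P)
if len(P)==2:
  a,b=[w('wrist',*p,.064,c) for p in P];print(a,b,(a+b)/2,np.degrees(np.arctan2(*(b-a)[:2])))
E
```

```text
39.95 [ 0.5058 -0.177   0.2188] [ 0.174 -3.135 -0.   ] 0.0854 [-0.3 -0.1 -0.7] [-5.450e-01  4.480e-01  1.687e+00 -1.000e-03  1.008e+00 -2.226e+00]
329.0 116.0
[[0, 0, 3, 4, 7], [11, 0, 2, 1, 2], [56, 0, 4, 33, 68], [0, 6, 1, 1, 1], [0, 8, 1, 1, 1], [0, 11, 1, 14, 14], [12, 25, 10, 12, 98], [37, 24, 11, 12, 100], [0, 32, 1, 1, 1], [0, 34, 1, 1, 1], [50, 35, 10, 25, 72], [0, 37, 2, 1, 2], [0, 42, 2, 2, 2], [0, 45, 2, 3, 4], [0, 49, 2, 2, 3], [0, 53, 1, 1, 1], [0, 55, 2, 3, 3], [1, 57, 3, 3, 5], [6, 59, 2, 1, 2], [14, 59, 3, 1, 3], [18, 59, 3, 1, 3], [23, 59, 1, 1, 1], [25, 59, 2, 1, 2], [38, 59, 1, 1, 1], [41, 59, 2, 1, 2], [47, 59, 2, 1, 2]] [array([357.44117647, 101.52941176]), array([315.47959184, 116.1122449 ]), array([340.77, 115.78]), array([356.54166667, 135.86111111])]
```

```bash
python3 - <<'E'
from h import *
a,b=[w('wrist',*p,.064) for p in((315.5,116.1),(340.8,115.8))];p=(a+b)/2;print(a,b,p,np.degrees(np.arctan2(*(b-a)[:2])))
p=(p+[.4295,-.178,.064])/2;print(p)
st();go([p[0]-.005,p[1],.0455],down(6.6))
E
```

```text
[ 0.4328 -0.1917  0.064 ] [ 0.4299 -0.1678  0.064 ] [ 0.43135 -0.17975  0.064  ] -6.918386406693697
[ 0.430425 -0.178875  0.064   ]
40.0 [ 0.5061 -0.1768  0.2188] [ 0.175 -3.135  0.   ] 0.0852 [-0.4  0.6  0.5] [-5.440e-01  4.480e-01  1.686e+00 -1.000e-03  1.008e+00 -2.226e+00]
shift [0.0801 0.0069 0.1734]
turn [-0.   -0.08 -0.21]
```

>>> apply_moves(rows=[[[0.04,0.0035,0,0,0,0],[0.04,0.0035,0.023,0,0,0],[0,0,0.05,0,0,0],[0,0,0.05,0,0,0],[0,0,0.05,0,0,0]]])

```text
t: 40.62
ee_pos: [0.4266, -0.1793, 0.0449]
orientation: [-0.177, 3.136, -0.003]
contact_force: [0.9, -1.0, 0.7]
opening: 0.0854
finger_force: 0.0
```

>>> apply_moves(rows=[[[0,0,0,0,0,0],[0,0,0,0,0,0]]])

```text
t: 40.88
ee_pos: [0.4266, -0.1797, 0.047]
orientation: [-0.176, 3.136, -0.002]
contact_force: [-0.0, -0.1, -0.5]
opening: 0.0855
finger_force: 0.0
```

>>> apply_moves(rows=[[[0,0,0,0,0,0],[0,0,0,0,0,0],[0,0,0,0,0,0],[0,0,0,0,0,0],[0,0,0,0,0,0]]], claw=0.3)

```text
t: 41.5
ee_pos: [0.4269, -0.1805, 0.0483]
orientation: [-0.175, 3.134, -0.005]
contact_force: [0.2, 1.1, 8.9]
opening: 0.0533
finger_force: 62.4
```

>>> apply_moves(rows=[[[0,0,-0.05,0,0,0],[0,0,-0.05,0,0,0],[0,0,-0.03,0,0,5.6],[-0.02,-0.055,0,0,0,0],[-0.02,-0.055,0,0,0,0]]])

```text
t: 42.12
ee_pos: [0.4678, -0.2898, 0.1783]
orientation: [-0.023, 3.14, -0.004]
contact_force: [0.9, -0.6, -2.5]
opening: 0.0531
finger_force: 65.2
```

>>> apply_moves(rows=[[[-0.02,-0.055,0,0,0,0],[-0.01,-0.022,0,0,0,0],[0,0,0,0,9.4,0],[0,0,0,0,9.4,0],[0,0,0,0,9.4,0]]])

```text
t: 42.75
ee_pos: [0.4986, -0.3659, 0.1777]
orientation: [0.016, -2.646, 0.008]
contact_force: [-0.9, 0.4, -2.7]
opening: 0.0533
finger_force: 65.0
```

>>> apply_moves(rows=[[[0,0,0,0,9.4,0],[0,0,0,0,9.4,0],[0,0,0,0,9.4,0],[0,0,0,0,9.4,0],[0,0,0,0,9.4,0]]])

```text
t: 43.38
ee_pos: [0.4991, -0.3657, 0.1766]
orientation: [0.012, -1.827, 0.011]
contact_force: [-0.5, -0.8, -2.3]
opening: 0.0534
finger_force: 65.2
```

```bash
python3 - <<'E'
from h import *
for i in range(4):eyes.capture('top')
s=st();print(Ro.from_rotvec(s['orientation']).as_matrix().round(3));go([.495,-.366,.044],down(1,-75))
E
```

```text
43.58 [ 0.4983 -0.3656  0.1753] [ 0.013 -1.83   0.01 ] 0.0531 [ 0.1 -0.7 -2.9] [-0.571  1.146  0.862 -0.749  2.241 -2.263]
[[-0.257 -0.014 -0.966]
 [-0.004  1.    -0.014]
 [ 0.966  0.    -0.257]]
shift [-0.1261 -0.0004  0.037 ]
turn [ 0.19 -0.12 -0.03]
```

Same set-down as before.

>>> apply_moves(rows=[[[-0.0425,0,0.0111,0,0,0],[-0.0425,0,0.0111,0,0,0],[-0.035,0,0.0092,0,0,0],[-0.006,0,0.002,0,0,0],[0,0,0,0,0,0]]])

```text
t: 44.2
ee_pos: [0.4988, -0.3665, 0.0479]
orientation: [0.01, -1.831, 0.012]
contact_force: [1.3, 1.3, -3.0]
opening: 0.0531
finger_force: 65.3
```

>>> apply_moves(rows=[[[-0.0025,0,0.0007,0,0,0],[-0.0025,0,0.0007,0,0,0],[0,0,0,0,0,0]]])

```text
t: 44.58
ee_pos: [0.4986, -0.3662, 0.0423]
orientation: [0.01, -1.828, 0.013]
contact_force: [1.3, -0.5, 1.4]
opening: 0.0533
finger_force: 65.7
```

>>> apply_moves(rows=[[[0,0,0,0,0,0],[0,0,0,0,0,0],[0,0,0,0,0,0],[0,0,0,0,0,0],[0,0,0,0,0,0]]], claw=1)

```text
t: 45.2
ee_pos: [0.4981, -0.3658, 0.0404]
orientation: [0.012, -1.828, 0.01]
contact_force: [-0.5, 0.3, -0.3]
opening: 0.0854
finger_force: 0.0
```

>>> apply_moves(rows=[[[0,0,-0.03,0,0,0],[0.01,0,-0.05,0,0,0],[0.05,0,0,0,0,0],[0.05,0,0,0,0,0],[0.05,0,0,0,0,0]]])

```text
t: 45.82
ee_pos: [0.5344, -0.3651, 0.2165]
orientation: [0.012, -1.827, 0.01]
contact_force: [-0.1, 0.3, 0.1]
opening: 0.0857
finger_force: 0.0
```

>>> apply_moves(rows=[[[0,0,0,0,-9.4,0],[0,0,0,0,-9.4,0],[0,0,0,0,-9.4,0],[0,0,0,0,-9.4,0],[0,0,0,0,-9.4,0]]])

```text
t: 46.45
ee_pos: [0.5351, -0.3652, 0.2163]
orientation: [0.018, -2.655, 0.007]
contact_force: [-1.1, 0.3, 0.6]
opening: 0.0853
finger_force: 0.0
```

>>> apply_moves(rows=[[[0,0,0,0,-9.4,0],[0,0,0,0,-9.4,0],[0,0,0,0,-9.4,0],[0,0,0,0,0,0],[0,0,0,0,0,0]]])

```text
t: 47.08
ee_pos: [0.5353, -0.3656, 0.2158]
orientation: [0.022, -3.139, 0.002]
contact_force: [1.4, 0.3, 0.0]
opening: 0.0856
finger_force: 0.0
```

```bash
cat >> h.py <<'E'
def blob(im,lo,hi,c,X,k=60):
    "largest hsv blob near the image of X: min-area rectangle"
    u,v=px('wrist',X,c).astype(int);m=cv2.inRange(cv2.cvtColor(im,cv2.COLOR_RGB2HSV),lo,hi)
    y0,x0=max(v-k,0),max(u-k,0);m=np.ascontiguousarray(m[y0:v+k,x0:u+k])
    cs,_=cv2.findContours(m,cv2.RETR_EXTERNAL,cv2.CHAIN_APPROX_NONE)
    q=max(cs,key=cv2.contourArea);rc=cv2.minAreaRect(q)
    return (rc[0][0]+x0,rc[0][1]+y0),rc[1],rc[2]
E
python3 - <<'E'
from h import *
for i in range(2):eyes.capture('top')
s=st();c=eyes.camera_info('wrist');im=eyes.capture('wrist');X=[.492,-.367,.054]
for n,lo,hi in(('black',(0,0,0),(180,255,60)),('yellow',(22,180,150),(35,255,255))):
    p,sz,a=blob(im,lo,hi,c,X);print(n,p,sz,a,w('wrist',*p,.054,c))
E
```

```text
47.17 [ 0.5359 -0.3654  0.2153] [ 2.30e-02 -3.14e+00  1.00e-03] 0.0851 [0.2 0.7 0.1] [-7.700e-01  5.960e-01  1.402e+00 -2.000e-03  1.145e+00 -2.354e+00]
black (np.float64(322.5), np.float64(156.0)) (48.0, 53.0) 90.0 [ 0.5   -0.366  0.054]
yellow (np.float64(323.0), np.float64(124.5)) (13.0, 54.0) 90.0 [ 0.4693 -0.366   0.054 ]
```

The image shows the same lying pose as light1, so I'll repeat the second tilt.

>>> apply_moves(rows=[[[0.053,0,0.022,0,0,0],[0,0,0.05,0,0,0],[0,0,0.05,0,0,0],[0,0,0.056,0,0,0],[0,0,0,0,0,0]]])

```text
t: 47.85
ee_pos: [0.4794, -0.3628, 0.0321]
orientation: [0.023, -3.132, -0.014]
contact_force: [0.1, 0.3, 0.9]
opening: 0.0859
finger_force: 0.0
```

>>> apply_moves(rows=[[[0,0,0,0,0,0],[0,0,0,0,0,0],[0,0,0,0,0,0],[0,0,0,0,0,0],[0,0,0,0,0,0]]], claw=0.3)

```text
t: 48.48
ee_pos: [0.4832, -0.3675, 0.0408]
orientation: [-0.022, 3.138, -0.008]
contact_force: [1.5, 0.1, 8.0]
opening: 0.0526
finger_force: 65.9
```

>>> apply_moves(rows=[[[0,0,-0.05,0,0,0],[0,0,-0.03,0,0,0],[0,0,0,0,10,0],[0,0,0,0,10,0],[0,0,0,0,10,0]]])

```text
t: 49.1
ee_pos: [0.4823, -0.3664, 0.1197]
orientation: [0.016, -2.615, 0.009]
contact_force: [0.4, 0.7, -3.3]
opening: 0.0532
finger_force: 64.9
```

>>> apply_moves(rows=[[[0,0,0,0,10,0],[0,0,0,0,10,0],[0,0,0,0,10,0],[0,0,0,0,10,0],[0,0,0,0,10,0]]])

```text
t: 49.72
ee_pos: [0.4826, -0.3661, 0.118]
orientation: [0.011, -1.743, 0.012]
contact_force: [-0.9, -0.7, -1.9]
opening: 0.053
finger_force: 65.1
```

>>> apply_moves(rows=[[[-0.045,0,0.008,0,0,0],[-0.018,0,0.003,0,0,0],[0,0,0,0,0,0],[0,0,0,0,0,0]]])

```text
t: 50.22
ee_pos: [0.4824, -0.3667, 0.0558]
orientation: [0.01, -1.747, 0.012]
contact_force: [1.4, -0.1, -2.3]
opening: 0.053
finger_force: 65.2
```

>>> apply_moves(rows=[[[-0.004,0,0.001,0,0,0],[-0.004,0,0,0,0,0],[0,0,0,0,0,0]]])

```text
t: 50.6
ee_pos: [0.4827, -0.3664, 0.0489]
orientation: [0.008, -1.741, 0.014]
contact_force: [1.5, -0.3, 5.0]
opening: 0.0531
finger_force: 65.6
```

>>> apply_moves(rows=[[[0,0,0,0,0,0],[0,0,0,0,0,0],[0,0,0,0,0,0],[0,0,0,0,0,0],[0,0,0,0,0,0]]], claw=1)

```text
t: 51.22
ee_pos: [0.482, -0.366, 0.0455]
orientation: [0.012, -1.744, 0.01]
contact_force: [0.2, 0.3, -0.7]
opening: 0.0854
finger_force: 0.0
```

>>> apply_moves(rows=[[[0,0,-0.03,0,0,0],[0.01,0,-0.05,0,0,0],[0.05,0,0,0,0,0],[0.05,0,0,0,0,0],[0.05,0,0,0,0,0]]])

```text
t: 51.85
ee_pos: [0.533, -0.3651, 0.2179]
orientation: [0.012, -1.744, 0.01]
contact_force: [-0.5, -0.4, 0.2]
opening: 0.0854
finger_force: 0.0
```

>>> apply_moves(rows=[[[0,0,0,0,-10,0],[0,0,0,0,-10,0],[0,0,0,0,-10,0],[0,0,0,0,-10,0],[0,0,0,0,-10,0]]])

```text
t: 52.48
ee_pos: [0.5337, -0.3652, 0.2178]
orientation: [0.017, -2.624, 0.007]
contact_force: [-0.6, -0.6, -0.1]
opening: 0.0853
finger_force: 0.0
```

>>> apply_moves(rows=[[[0,0,0,0,-10,0],[0,0,0,0,-10,0],[0,0,0,0,-10,0],[0,0,0,0,0,0],[0,0,0,0,0,0]]])

```text
t: 53.1
ee_pos: [0.5338, -0.3657, 0.2173]
orientation: [0.022, -3.14, 0.002]
contact_force: [0.2, -0.8, 1.0]
opening: 0.0853
finger_force: 0.0
```

```bash
python3 - <<'E'
from h import *
for i in range(2):eyes.capture('top')
s=st();c=eyes.camera_info('wrist');im=eyes.capture('wrist');X=[.479,-.367,.064]
cv2.imwrite('pics/w11.png',im[:,:,::-1])
p,sz,a=blob(im,(22,180,120),(35,255,255),c,X);q=w('wrist',*p,.064,c);print(p,sz,a,q)
go([q[0]-.002,q[1],.05],down(1))
E
```

```text
53.2 [ 0.5345 -0.3654  0.2168] [ 2.30e-02 -3.14e+00  1.00e-03] 0.0853 [ 0.3 -0.2 -0. ] [-7.710e-01  5.920e-01  1.404e+00 -2.000e-03  1.146e+00 -2.356e+00]
(np.float64(323.0), np.float64(134.5)) (57.0, 56.0) 90.0 [ 0.4769 -0.3659  0.064 ]
shift [0.0593 0.0004 0.1667]
turn [-0.04 -0.09 -0.14]
```

>>> apply_moves(rows=[[[0.059,0,0.017,0,0,0],[0,0,0.05,0,0,0],[0,0,0.05,0,0,0],[0,0,0.05,0,0,0],[0,0,0,0,0,0]]])

```text
t: 53.88
ee_pos: [0.4726, -0.3636, 0.0456]
orientation: [0.023, -3.134, -0.011]
contact_force: [-0.0, 0.0, 0.0]
opening: 0.0855
finger_force: 0.0
```

>>> apply_moves(rows=[[[0,0,0,0,0,0],[0,0,0,0,0,0],[0,0,0,0,0,0],[0,0,0,0,0,0],[0,0,0,0,0,0]]], claw=0.3)

```text
t: 54.5
ee_pos: [0.4756, -0.3675, 0.0528]
orientation: [-0.022, 3.139, -0.007]
contact_force: [1.4, 0.4, 7.1]
opening: 0.0532
finger_force: 65.8
```

>>> apply_moves(rows=[[[0,0,-0.05,0,0,0],[0,0,-0.05,0,0,0],[0,0,-0.05,0,0,0],[-0.022,0.051,0,0,0,0],[-0.022,0.051,0,0,0,0]]])

```text
t: 55.12
ee_pos: [0.517, -0.263, 0.2016]
orientation: [-0.018, 3.14, -0.003]
contact_force: [1.2, -0.5, -2.6]
opening: 0.053
finger_force: 65.1
```

>>> apply_moves(rows=[[[-0.022,0.051,0,0,0,0],[-0.022,0.051,0,0,0,0],[-0.022,0.051,0,0,0,0],[-0.022,0.051,0,0,0,0],[-0.022,0.051,0,0,0,0]]])

```text
t: 55.75
ee_pos: [0.6233, -0.0052, 0.2002]
orientation: [0.022, -3.14, 0.001]
contact_force: [0.1, 0.1, -2.6]
opening: 0.0529
finger_force: 65.1
```

>>> apply_moves(rows=[[[-0.022,0.051,0,0,0,0],[0,0,0,0,0,0],[0,0,0,0,0,0]]])

```text
t: 56.12
ee_pos: [0.6438, 0.0444, 0.1997]
orientation: [0.023, -3.139, 0.002]
contact_force: [-0.5, -0.3, -2.6]
opening: 0.0533
finger_force: 64.9
```

```bash
python3 - <<'E'
from h import *
for i in range(2): eyes.capture('top')
s=st();go([.6455,.0415,.0707],down(1))
E
```

```text
56.23 [0.6439 0.0431 0.1997] [ 1.90e-02 -3.14e+00  1.00e-03] 0.053 [-0.6 -0.1 -3. ] [-1.060e-01  6.100e-01  1.424e+00 -1.000e-03  1.110e+00 -1.688e+00]
shift [-0.0019 -0.0015  0.129 ]
turn [-0.05 -0.11 -0.29]
```

>>> apply_moves(rows=[[[-0.002,-0.001,0.05,0,0,0],[0,0,0.045,0,0,0],[0,0,0.015,0,0,0],[0,0,0,0,0,0],[0,0,0.01,0,0,0]]])

```text
t: 56.85
ee_pos: [0.649, 0.0426, 0.0822]
orientation: [-0.021, 3.136, -0.002]
contact_force: [0.1, 0.4, -3.0]
opening: 0.0526
finger_force: 64.9
```

>>> apply_moves(rows=[[[0,0,0.006,0,0,0],[0,0,0.004,0,0,0],[0,0,0.002,0,0,0],[0,0,0,0,0,0]]])

```text
t: 57.35
ee_pos: [0.6468, 0.0434, 0.0708]
orientation: [-0.022, 3.141, -0.002]
contact_force: [-3.9, -0.2, 11.8]
opening: 0.0532
finger_force: 67.0
```

>>> apply_moves(rows=[[[0,0,-0.001,0,0,0],[0,0,0,0,0,0],[0,0,0,0,0,0],[0,0,0,0,0,0],[0,0,0,0,0,0]]], claw=1)

```text
t: 57.98
ee_pos: [0.6464, 0.0433, 0.0684]
orientation: [0.022, -3.14, 0.001]
contact_force: [0.2, -0.3, -0.6]
opening: 0.0853
finger_force: 0.0
```

>>> apply_moves(rows=[[[0,0,-0.05,0,0,0],[0,0,-0.05,0,0,0],[0,0,-0.05,0,0,0],[-0.05,-0.03,0,0,0,0],[-0.02,-0.03,0,0,0,0]]])

```text
t: 58.6
ee_pos: [0.7199, -0.0161, 0.2203]
orientation: [-0.023, 3.138, -0.002]
contact_force: [-1.0, -0.3, -0.9]
opening: 0.0848
finger_force: 0.0
```

>>> apply_moves(rows=[[[0,-0.04,0,0,0,0],[0,0,0,0,0,0],[0,0,0,0,0,0]]])

```text
t: 58.98
ee_pos: [0.7177, -0.0554, 0.2183]
orientation: [0.021, -3.14, -0.001]
contact_force: [-0.7, 0.6, -0.2]
opening: 0.0851
finger_force: 0.0
```

```bash
python3 - <<'E'
from h import *
for i in range(2): eyes.capture('top')
s=st();c=eyes.camera_info('wrist');im=eyes.capture('wrist')
for X in([.645,.141,.082],[.6455,.0425,.082]):
    print(blob(im,(22,180,120),(35,255,255),c,X,48),px('wrist',X,c))
    print([px('wrist',np.array(X)+[a*.027,b*.027,0],c).tolist() for a,b in((-1,1),(-1,-1),(1,-1),(1,1))])
p=blob(im,(5,180,120),(18,255,255),c,[.645,-.152,.072],70);print('knob',p,w('wrist',*p[0],.072,c),px('wrist',[.645,-.152,.072],c))
cv2.imwrite('pics/w12.png',im[:,:,::-1])
E
```

```text
59.08 [ 0.7177 -0.0544  0.2186] [ 0.023 -3.14  -0.   ] 0.0854 [ 0.6  0.4 -0.7] [-0.23   0.69   1.195 -0.     1.258 -1.816]
((np.float64(543.0), np.float64(120.5)), (61.0, 72.0), 90.0) [542.3 121.6]
[[580.7, 89.7], [518.6, 88.6], [506.1, 151.6], [564.6, 152.5]]
((np.float64(432.4399108886719), np.float64(123.48302459716797)), (63.54658889770508, 62.91051483154297), 1.7357046604156494) [432.2 120.4]
[[467.2, 88.4], [404.9, 87.4], [399.2, 150.4], [457.8, 151.4]]
knob ((np.float64(227.76238250732422), np.float64(121.87623596191406)), (21.592308044433594, 62.48833465576172), 5.710593223571777) [ 0.6498 -0.1434  0.072 ] [218.  116.3]
```

View pics/w12.png

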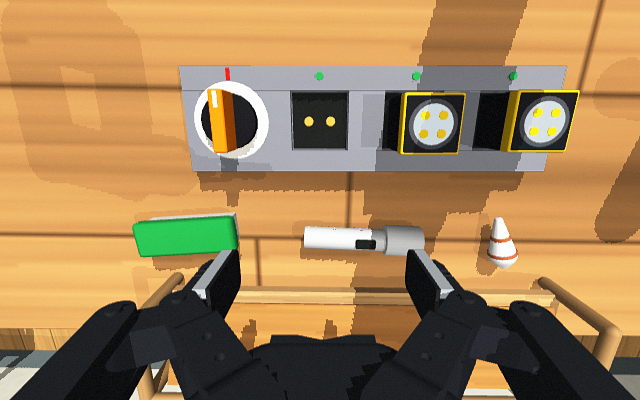

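Both lights sit lens up in pockets 0 and 1. The knob bar's top face centre is near (218,121). I'll check the lens dots and head for the knob.

```bash
python3 - <<'E'
from h import *
c=eyes.camera_info('wrist');im=cv2.imread('pics/w12.png')
m=cv2.inRange(cv2.cvtColor(im,cv2.COLOR_BGR2HSV),(20,150,120),(35,255,255))
n,_,S,C=cv2.connectedComponentsWithStats(m)
for lo,hi in((405,460),(512,575)):
  P=[w('wrist',*q,.082,c) for s,q in zip(S[1:],C[1:]) if lo<q[0]<hi and 95<q[1]<150 and 25<s[4]<150]
  P=np.array(P);print(len(P),P[:,:2].round(4).tolist(),P.mean(0))
st();go([.648,-.154,.063],down(0.9))
E
```

```text
4 [[0.6409, 0.0357], [0.6407, 0.0517], [0.657, 0.036], [0.6567, 0.052]] [0.648825 0.04385  0.082   ]
4 [[0.6372, 0.1351], [0.6369, 0.1511], [0.6532, 0.1354], [0.653, 0.1511]] [0.645075 0.143175 0.082   ]
59.12 [ 0.7178 -0.0543  0.2187] [ 0.024 -3.14   0.   ] 0.0854 [ 1.  -0.2  0.6] [-0.23   0.69   1.195 -0.     1.258 -1.816]
shift [ 0.0711 -0.0986  0.1558]
turn [-0.01 -0.07 -0.03]
```

Both lights show the same 16 mm dot spacing at the home height, so both are flat and seated.

>>> apply_moves(rows=[[[0.0355,-0.049,0,0,0,0],[0.0355,-0.0495,0.0,0,0,0],[0,0,0.05,0,0,0],[0,0,0,0,0,0],[0,0,0,0,0,0]]])

```text
t: 59.75
ee_pos: [0.6493, -0.1542, 0.1698]
orientation: [-0.024, 3.141, -0.001]
contact_force: [0.6, 0.4, 0.2]
opening: 0.0855
finger_force: 0.0
```

```bash
python3 - <<'E'
from h import *
for i in range(2): eyes.capture('top')
st();go([.648,-.154,.063],down(0.9))
E
```

```text
59.85 [ 0.65   -0.1545  0.1708] [-2.400e-02  3.139e+00 -3.000e-03] 0.0851 [ 0.3 -0.2  0.2] [-4.000e-01  6.710e-01  1.388e+00 -1.000e-03  1.080e+00 -1.986e+00]
shift [0.0023 0.0008 0.1078]
turn [-0.11  0.14 -0.01]
```

>>> apply_moves(rows=[[[0.002,0.0005,0.05,0,0,0],[0,0,0.04,0,0,0],[0,0,0.016,0,0,0],[0,0,0,0,0,0],[0,0,0,0,0,0]]])

```text
t: 60.48
ee_pos: [0.6479, -0.1552, 0.0649]
orientation: [-0.022, 3.139, -0.003]
contact_force: [-0.3, -0.3, 0.5]
opening: 0.0852
finger_force: 0.0
```

>>> apply_moves(rows=[[[0,0,0,0,0,0],[0,0,0,0,0,0],[0,0,0,0,0,0],[0,0,0,0,0,0],[0,0,0,0,0,0]]], claw=0)

```text
t: 61.1
ee_pos: [0.6463, -0.1542, 0.0632]
orientation: [0.021, -3.141, -0.0]
contact_force: [0.4, 3.5, 4.6]
opening: 0.0128
finger_force: 59.6
```

>>> apply_moves(rows=[[[0,0,0,0,0,0],[0,0,0,0,0,0],[0,0,0,0,0,0],[0,0,0,0,0,0]]])

```text
t: 61.6
ee_pos: [0.6462, -0.1542, 0.0632]
orientation: [0.022, -3.141, -0.0]
contact_force: [-1.3, 4.7, 4.8]
opening: 0.0133
finger_force: 59.9
```

>>> apply_moves(rows=[[[0,0,0,0,0,10],[0,0,0,0,0,10],[0,0,0,0,0,10],[0,0,0,0,0,10],[0,0,0,0,0,10]]])

```text
t: 62.22
ee_pos: [0.6472, -0.1519, 0.0632]
orientation: [-1.317, -2.852, -0.006]
contact_force: [2.7, 10.8, 5.7]
opening: 0.0127
finger_force: 59.8
```

>>> apply_moves(rows=[[[0,0,0,0,0,10],[0,0,0,0,0,6],[0,0,0,0,0,3],[0,0,0,0,0,0],[0,0,0,0,0,0]]])

```text
t: 62.85
ee_pos: [0.648, -0.1514, 0.0632]
orientation: [1.762, 2.601, 0.007]
contact_force: [4.2, 11.2, 4.2]
opening: 0.0133
finger_force: 59.7
```

```bash
python3 - <<'E'
from h import *
eyes.capture('top');s=st();print(s['moment'].round(2));go([.648,-.154,.063],down(0.9))
E
```

```text
62.9 [ 0.648  -0.1514  0.0632] [1.762 2.601 0.007] 0.0127 [ 3.6 11.2  4.6] [-0.399  0.809  1.45   0.006  0.881 -0.783]
[ 1.86 -0.6   0.25]
shift [-0.0025 -0.001   0.0002]
turn [ 2.800e-01  1.000e-02 -6.912e+01]
```

>>> apply_moves(rows=[[[0,0,0,0,0,3],[0,0,0,0,0,3],[0,0,0,0,0,0],[0,0,0,0,0,0]]])

```text
t: 63.4
ee_pos: [0.6481, -0.1513, 0.0633]
orientation: [1.883, 2.514, 0.003]
contact_force: [5.3, 12.0, 4.1]
opening: 0.0128
finger_force: 85.0
```

```bash
python3 - <<'E'
from h import *
s=st();print(s['moment'].round(2));go([.648,-.154,.063],down(0.9))
E
```

```text
63.4 [ 0.6481 -0.1513  0.0633] [1.883 2.514 0.003] 0.0128 [ 5.3 12.   4.1] [-0.398  0.809  1.45   0.002  0.881 -0.684]
[ 2.01 -0.76  2.21]
shift [-0.0026 -0.0008  0.0003]
turn [ 1.300e-01  6.000e-02 -7.456e+01]
```

The moment rose to 2.2 N m, so the knob is at its stop. Release, rise, back off and check.

>>> apply_moves(rows=[[[0,0,0,0,0,0],[0,0,0,0,0,0],[0,0,0,0,0,0],[0,0,0,0,0,0],[0,0,0,0,0,0]]], claw=1)

```text
t: 64.03
ee_pos: [0.6462, -0.1554, 0.0628]
orientation: [-1.896, -2.505, 0.002]
contact_force: [0.2, -1.2, 0.6]
opening: 0.0854
finger_force: 0.0
```

>>> apply_moves(rows=[[[0,0,0,0,0,0],[0,0,-0.05,0,0,0],[0,0,-0.05,0,0,0],[0,0,-0.05,0,0,0],[0,0,-0.04,0,0,0]]])

```text
t: 64.65
ee_pos: [0.6467, -0.1548, 0.2554]
orientation: [1.894, 2.504, -0.001]
contact_force: [1.2, 0.1, 0.5]
opening: 0.0855
finger_force: 0.0
```

>>> apply_moves(rows=[[[0,0.055,0,0,0,0],[0,0.055,0,0,0,0],[0,0.055,0,0,0,0],[0,0,0,0,0,0],[0,0,0,0,0,0]]])

```text
t: 65.28
ee_pos: [0.8044, -0.1097, 0.2517]
orientation: [-1.894, -2.504, 0.004]
contact_force: [0.3, 0.3, -0.1]
opening: 0.0856
finger_force: 0.0
```

```bash
python3 - <<'E'
from h import *
st();a=eyes.capture('top');b=eyes.capture('scene')
cv2.imwrite('pics/end.png',np.vstack([cv2.resize(a[90:300,120:480],(560,327)),cv2.resize(b[120:330,150:460],(400,271)).repeat(1,1) if 0 else cv2.resize(b[130:330,150:500],(560,273))])[:,:,::-1])
E
```

```text
65.28 [ 0.8044 -0.1097  0.2517] [-1.894 -2.504  0.004] 0.0856 [ 0.3  0.3 -0.1] [-2.720e-01  8.080e-01  8.530e-01 -1.000e-03  1.484e+00 -5.480e-01]
```

View pics/end.png

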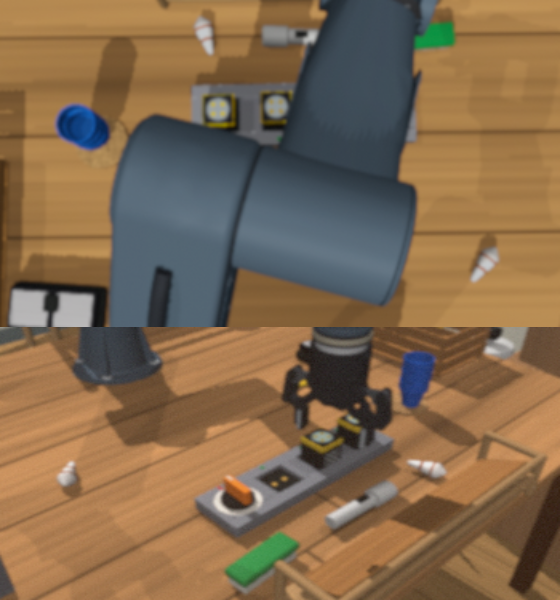

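The final view shows both lights in their pockets with lenses up, the knob back along the dock's x axis, and the cups stacked on the mat. The gripper is clear of everything.

```bash
python3 -c "
from plant import r
print(r.finish_job())"
```

```text
the job is handed in; nothing more can be done
None
```

The job is handed in: both lights are in dock pockets, lens up and fully home; both loose cups are nested into the cup on the mat; then the start knob was turned to its stop and sprang back (about 65 s of the 210 s; no verdict was returned).

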